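# Fit the retaining ring on the sprung guide post

## Task

The sprung collar on the fixture's guide post needs its retaining ring. Set the ring on the loading stand with its ears overhanging the front and let go; then take the retaining-ring pliers from their rack, spread the ring by its ears, slide it over the post, press the collar down until the groove is bare, and let the ring close in the groove so that it holds the collar down. Hang the pliers back upright in their rack, and leave the other things on the bench as they are.

Things in the scene. Friction and masses are not known exactly. Their poses are not given: they have to be found in the camera images.
- ring_mid (a point): The retaining ring: plain steel, 6 mm thick, 80 mm long, 57 mm wide, a 60 mm ring open at +x with two ears there. Origin half-way up its thickness, at the centre of the round opening it has when spread (46 mm wide, clears the 43 mm post). x points to the ears, z up. Its edges run from x = -32 (back) to +48 (ear tips). By hand it is pinched across y at about x = -8, where it is 57 mm wide.
- ring_arm_left (a joint): How far the ring's +y arm is sprung open about its pivot, rad: 0 relaxed, 0.30 the round opening that clears the post, 0.40 the limit. Springs shut: about 5 N at the ear to start, 12 N at 0.30. In the groove it reads below 0.1.
- ring_arm_right (a joint): The same for the -y arm.
- ring_ear_left (a point): Middle of the ring's +y ear, where a jaw bears (half-way up). The ear is a bar 36 long, 7.5 wide, 6 thick. Relaxed, the gap between the two ears is about 24 mm here; spread, it is 55 mm. The ring is taken by both jaws standing in this gap, about 38 mm in +x from ring_mid.
- ring_ear_right (a point): The same for the -y ear.
- stand_top (a point): Loading stand: fixed aluminium block on a foot, top 36 mm above the bench. This point is on the top face, where the ring's middle belongs; x points out of the front. The top spans x -32 to +14 and y -22 to +22 mm, so a ring set here, ears to +x, overhangs at the ears: there the jaws' lips can go below them. The foot (6 mm high) spans x -60 to +20.
- pliers_grip (a point): Retaining-ring pliers, hanging upright in the rack, 180 mm tall: the grip point midway between the two black handles, 70 mm above the pivot. z runs up the handles, y is the direction in which they are squeezed (62 mm over the handles here when open, 24 mm squeezed home). Handles are 20 mm thick in x and end 14 mm above this point. Pivot block 52 (x) by 20 mm, underside 10 mm below the pivot.
- jaw_left (a point): The +y jaw: middle of the floor of its outward slot. Squeezing spreads the jaws. Each jaw is 16 mm thick in x; the slot's floor is 6.6 mm high and flares to 12 mm at the mouth, 4 mm deep, to hold an ear from inside the gap. Open, 12 mm over both jaws and 4.4 mm lower than when home, where it is 56 mm over the slot floors. The handles may ride up or down with closing fingers: watch this height.
- jaw_right (a point): The same for the -y jaw.
- pliers_lever_left (a joint): How far the handles are squeezed, rad each: 0 open (sprung, 5.5 N at the grip to start), 0.28 home against the stop (10 N, or about 25 N with the ring on). Held at below 0.06, the pliers are carried and the jaws still pass freely through the gap of a relaxed ring. The other handle moves alike.
- rack_seat (a point): Pliers rack: fixed, two upright aluminium plates (x = 13 to 29 mm either side, 60 long in y), tops 95 mm above the bench. This point is midway between the plates, level with their tops. The pivot block hangs across the plates, along x, between raised stops at y = -16 and +16; the jaws hang in the 26 mm slot, free to spread along y. The pivot then is 10 mm above this point, pliers_grip 80 mm.
- groove (a point): Fixture with an upright steel guide post, 43 mm across, on a 150 mm square plate 22 mm high. This point is on the post's axis at mid-height of its groove, which is 10 mm high, 35 mm across, from 5 mm below to 5 mm above it. Above the groove the post is full for 8 mm, then a 12 mm cone narrows to its top, 24 across. The brass collar hides the groove at first.
- post_top (a point): Top of the post on its axis, 25 mm above point groove.
- collar (a joint): Brass sprung collar round the post, 52 mm across: travel down in m. At 0 (up) its top is 11 mm above point groove; at 0.015, on its stop, its top is 4 mm below it and the groove is bare. The spring pushes up with 1 to 3 N; on the stop the resistance rises sharply. With the ring in the groove it stays at about 0.012.
- fan_a: Black square fan, 92 mm, lying on the bench; a bystander.
- fan_b: Another such fan; a bystander.
- spacer: Closed steel spacer ring, 68 mm across, 12 mm high; a bystander.
- bush: Brass flanged bush, 34 mm high; a bystander.
- driver: Screwdriver; a bystander.
- spanner: Steel spanner; a bystander.
- grease: White jar, 70 mm high; a bystander.
- ring: The ring again: origin under ring_mid on the underside, same axes.
- pliers: The pliers again: origin on the pivot, same axes as pliers_grip.
Mind the look-alikes: they are no part of the job. What is shaped like the ring but orange is not meant. Of the things that look like the pliers, the smaller one is meant.

How it is judged:
By the outcome, as a careful person would: the job done as asked, in the order asked, and still so for the second after the job is handed in, with the robot touching nothing.
It also fails if it takes over 72 s, if anything falls off the work surface, if the arm or the gripper's body presses on something with over 40 N, if the wrist force passes 120 N, or if a joint passes its speed limit or range.

## Robot

A 6-joint arm with a two-finger parallel gripper is mounted at the origin on the work surface. World frame = base frame: x ahead of the robot, y to its left, z up, the work surface at z = 0. Lengths are in mm, angles in rad, forces in N, time in s.
With the tool pointing down it reaches from about 275 to 875 mm from the base axis. Payload 12.5 kg.
Tool frame: the origin (TCP) lies midway between the tips of the shut fingers; the grasp point (between the pads) lies 19 mm behind it (r.pinch_z is the y of the grasp point in the tool frame, in mm); y points along the fingers, z is the direction in which the jaws open and shut, and the axes are right-handed (so a half turn about y gives the same grasp; the last joint's range is limited). The gripper opens to 85 mm and grips with 20 to 120 N. Pads are 22 mm wide; open, the fingers measure 114 mm over their backs; the gripper's body (76 mm by 85 mm) begins 54 mm behind the grasp point. The pads swing forward as they close: fully open they stand 13 mm farther back than shut.
Start: joints at [1.141, 0.351, 1.652, -0, 1.139, -0.085], TCP at [185.873, 517.625, 231.29] pointing down, gripper open.
Joint ranges: [-2.75, 2.75], [-0.79, 2.1], [0.01, 2.65], [-1.57, 4.71], [0.07, 3.14], [-2.87, 2.87]. Speed limits (rad/s): [2.22, 2.22, 2.79, 3.14, 3.14, 3.14].

## Interface

Orientations are given as a rotation vector (axis times angle).
In Python, from cell import r gives the robot as it stands. The module is installed in compiled form; this text tells all that it offers.
- The arm moves only by the tool servo_tool, never from a script. Its argument "increments" is a list of rows, each a list of 7 numbers: the turn, a rotation vector about the tool's x, y, z in rad, then the shift along the tool's x, y, z in m, then the gripper's target within -1 to 1 (fully open at 1, half-way at 0, shut at -1). A call has 1 to 12 rows; each row shifts and turns the pose as measured when the row begins, along the tool's axes as they then stand; what a row does not reach is not made up. A row lasts 1/8 s, in which the tool goes at most 62.5 mm and 10.7 degrees, less where a joint would pass 70% of its speed; a pose out of reach is approached as far as the arm can. A call with a gripper value outside its range is refused whole. The fingers move at their own pace and stop on an object; "squeeze" is the grip in N (left out, the last holds). Time passes only in rows, so rows that do not move let the fingers close. It gives the time, the measured TCP pose, the force and the opening at its end, in the units of the state.
- r.sense(): the state, without advancing time (a new reading comes with each control period).
- r.read_camera(name): name is "scene" or "top"; returns a dict with "frame" (384x512x3 uint8, red, green, blue), "z_map" (384x512 float32, mm along the optical axis (not along the pixel's ray), 0 where there is no reading), "fov_y" (degrees; the focal length in pixels is half the picture's height over the tangent of half this angle, whatever the lens; pixels are square), "cx", "cy" (the principal point, pixels), "R" (3x3) and "t" (3): a world point X has camera coordinates R X + t. Camera axes: x right, y down, z forward; pixel columns grow to the right and rows downward; lengths in mm; the calibration is good to about 2 mm. A picture is of the moment at which its call begins.
- r.finish_job(): hands the job in, once; it reports no verdict.
The state is a dict: "time_s": time; "joint_positions": joint angles; "joint_vel": joint speeds; "effort": joint torques, N m; "eef_pos": TCP position; "tool_rot": TCP orientation; "wrist_force": force on the tool from outside, world axes, zero at the start; "wrist_torque": the same for the moment, N m; "gripper_width": opening from 0.0 (shut) to 1.0 (fully open).
Only numpy, scipy, OpenCV 4.12 (cv2) and the standard library are available. Lean on these libraries where they do the work, as an engineer would, in place of code of your own. Each camera call takes 0.05 s, during which the arm holds its last target. There are 200 camera calls.

## Working session

There is one attempt and no reset: what is moved stays moved. The work goes in short steps, Python scripts to look and compute and a tool call to move; the robot and the scene stay as the last step left them, time stands still between calls to the robot, and variables do not carry over. Pictures are saved under pics/ and viewed, about 8 in all and at most 12, crops included, and the job is handed in when it is done.

Besides the shell and the picture viewer there is one more tool, called after "Emit:" by a JSON object that holds its "api" and its "payload". servo_tool: Moves the arm, as the interface text tells. Its arguments: {"type":"object","properties":{"increments":{"type":"array","items":{"type":"array","items":{"type":"number"}}},"squeeze":{"type":"number"}},"required":["increments"]}

```bash
mkdir -p pics; cat > h.py <<'E'
import numpy as np,cv2
from cell import r
from scipy.spatial.transform import Rotation as Ro
def cam(n):
    c=r.read_camera(n); c['f']=c['frame'].shape[0]/2/np.tan(np.radians(c['fov_y']/2)); return c
def ray(c,u,v,z):
    d=c['R'].T@np.array([(u-c['cx'])/c['f'],(v-c['cy'])/c['f'],1]); o=-c['R'].T@c['t']
    return o+d*(z-o[2])/d[2]
def cloud(c):
    v,u=np.mgrid[:c['z_map'].shape[0],:c['z_map'].shape[1]]; z=c['z_map']
    P=np.stack([(u-c['cx'])/c['f']*z,(v-c['cy'])/c['f']*z,z],-1)
    return (P-c['t'])@c['R']
def proj(c,X):
    q=c['R']@np.array(X,float)+c['t']; return c['f']*q[:2]/q[2]+[c['cx'],c['cy']]
def save(n,im,k=1.5): cv2.imwrite('pics/'+n,cv2.resize(im[...,::-1],None,fx=k,fy=k,interpolation=cv2.INTER_CUBIC))
E
python3 - <<'E'
from h import *
for n in('top','scene'):
    c=cam(n); save(n+'0.png',c['frame'],1.55); print(n,c['f'],-c['R'].T@c['t'],c['R'].round(3).tolist())
s=r.sense(); print(s, r.pinch_z); print(Ro.from_rotvec(s['tool_rot']).as_matrix().round(3))
E
```

```text
top 346.5645659500187 [531.07769489  46.07763568 972.58865674] [[0.027, -0.999, 0.017], [-0.997, -0.028, -0.072], [0.072, -0.015, -0.997]]
scene 375.90716255660635 [1006.74305629  621.72719285  670.86165803] [[-0.805, 0.594, -0.0], [0.352, 0.476, -0.806], [-0.479, -0.649, -0.592]]
{'time_s': 0.1, 'joint_positions': array([ 1.14139972e+00,  3.51185067e-01,  1.65235947e+00,  2.07451233e-05,
        1.13911680e+00, -8.46004508e-02]), 'joint_vel': array([-0.00157177, -0.00054956, -0.00310228,  0.00162477, -0.0005517 ,
       -0.00064591]), 'effort': array([ 1.29663502e-03, -5.06835079e+01, -2.91872460e+01, -1.32645309e-04,
        2.65120449e-03, -1.21368473e-06]), 'eef_pos': array([185.74791678, 517.36405916, 230.81101412]), 'tool_rot': array([-1.5548402 ,  0.27083329, -0.27037607]), 'wrist_force': array([ 0.11606758, -0.2299919 , -0.24356808]), 'wrist_torque': array([0.03096003, 0.01166396, 0.02091786]), 'gripper_width': 1.0015090410415732} -18.700000000000003
[[ 0.941 -0.     0.338]
 [-0.338 -0.001  0.941]
 [-0.    -1.    -0.001]]
```

View pics/top0.png

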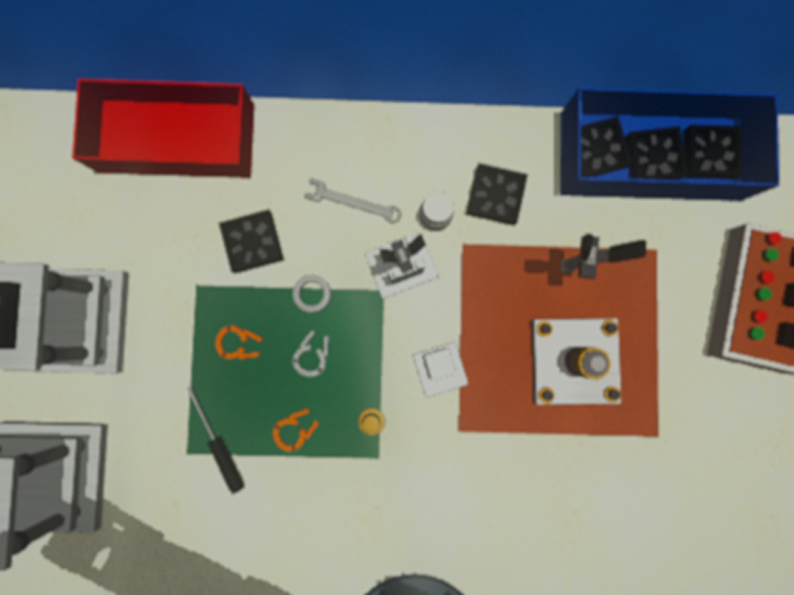

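View pics/scene0.png

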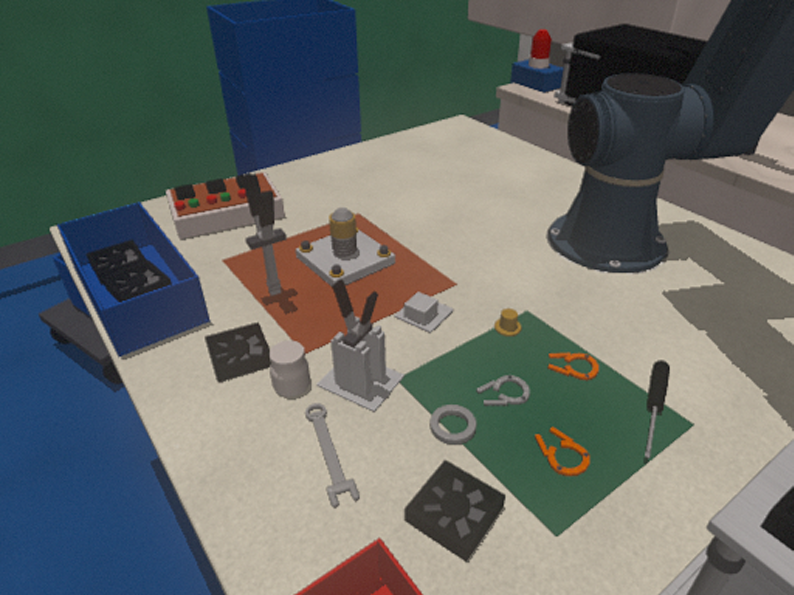

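The ring candidates in top pixels (before the 1.55 scaling) are steel open ring (200,229), orange rings (153,221) and (191,277), and closed spacer (201,190). I choose the steel open ring. The pliers candidates are the small one in the rack (260,167) and the large one on the orange mat (380,165). I choose the one in the rack. Next are the measurements and a close crop.

```bash
python3 - <<'E'
from h import *
T=cam('top');S=cam('scene');PT=cloud(T);PS=cloud(S)
np.savez('c0.npz',PT=PT,PS=PS,FT=T['frame'],FS=S['frame'])
# ring mask
f=T['frame'].astype(int);h=cv2.cvtColor(T['frame'],cv2.COLOR_RGB2HSV)
m=np.zeros(f.shape[:2],np.uint8);m[208:250,182:220]=((h[...,1]<90)&(h[...,2]>90))[208:250,182:220]
n,l,st,ce=cv2.connectedComponentsWithStats(m);k=1+st[1:,4].argmax()
v,u=np.where(l==k);P=np.array([ray(T,a,b,6) for a,b in zip(u,v)]);print('ring px',len(P),P.mean(0),'z depth',np.median(PT[l==k][:,2]))
print('pts range',P.min(0),P.max(0)); np.save('ring.npy',P)
# scene cloud by region
for nm,P3 in(('top',PT),('scene',PS)):
    q=P3.reshape(-1,3)
    for lab,(x0,x1,y0,y1,z0,z1) in dict(stand=(360,520,-60,80,30,42),foot=(360,520,-80,90,3.5,9),rack=(480,680,0,140,90,99),handles=(480,680,0,140,130,215),posttop=(380,520,-260,-80,110,200)).items():
        s=(q[:,0]>x0)&(q[:,0]<x1)&(q[:,1]>y0)&(q[:,1]<y1)&(q[:,2]>z0)&(q[:,2]<z1); w=q[s]
        if len(w)>5:
            rc=cv2.minAreaRect(w[:,:2].astype(np.float32)); print(nm,lab,len(w),'mean',w.mean(0).round(1),'rect',np.round(rc[0],1),np.round(rc[1],1),round(rc[2],1),'zmax',w[:,2].max().round(1))
a=cv2.resize(T['frame'][150:270,180:310],None,fx=3.8,fy=3.8,interpolation=cv2.INTER_CUBIC)
b=S['frame'][170:290,190:350];b=cv2.resize(b,None,fx=a.shape[0]/120*.65,fy=a.shape[0]/120*.65)
o=np.zeros((a.shape[0],a.shape[1]+b.shape[1],3),np.uint8);o[:,:a.shape[1]]=a;o[:b.shape[0],a.shape[1]:]=b
o=cv2.resize(o,(798,int(o.shape[0]*798/o.shape[1])));save('crop1.png',o,1);print(o.shape)
E
```

```text
ring px 368 [498.8047612  195.14859769   6.        ] z depth 5.09994172698213
pts range [460.5360251  163.99173544   6.        ] [546.22596459 229.3897273    6.        ]
top stand 316 mean [481.7 -21.5  36.2] rect [452.5  20.1] [ 55.5 185.2] 37.2 zmax 41.5
top foot 646 mean [456.1 -11.    5.9] rect [439.8   6. ] [156.5 171.3] 1.4 zmax 9.0
top rack 75 mean [647.6  31.4  95.2] rect [649.6  31. ] [16.1 59.7] 23.5 zmax 99.0
top handles 145 mean [665.5  40.4 165.3] rect [668.2  38.9] [18.9 67.1] 23.3 zmax 185.9
scene stand 206 mean [484.5 -19.7  34.8] rect [452.1  22.4] [ 56.7 186.1] 37.5 zmax 39.6
scene foot 213 mean [469.4  -1.5   5.6] rect [443.8  10.1] [146.3 164.5] 4.7 zmax 8.8
scene rack 74 mean [654.4  53.8  94.8] rect [663.5  44.6] [49.9 47.5] 22.8 zmax 98.9
scene handles 215 mean [667.8  46.7 160. ] rect [668.9  41. ] [20.  67.9] 20.9 zmax 184.7
(409, 798, 3)
```

View pics/crop1.png

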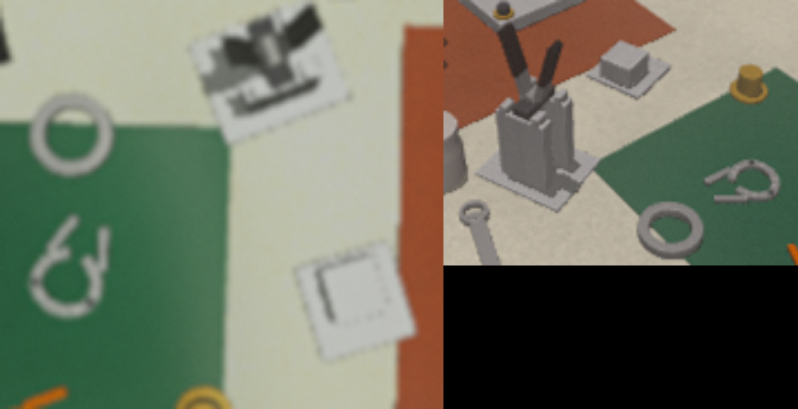

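The crop shows the plain steel open ring at about (66,270), ears up and away from the robot. The small pliers are in the rack at (270,60) and the stand is at (355,300). The depth boxes were too wide, so I'll tighten them.

```bash
python3 - <<'E'
from h import *
D=np.load('c0.npz')
def ps(lab,px,rg,z0,z1):
    for nm,k in(('top','PT'),('scene','PS')):
        q=D[k]; q=q.reshape(-1,3) 
        x0,x1,y0,y1=rg; w=q[(q[:,0]>x0)&(q[:,0]<x1)&(q[:,1]>y0)&(q[:,1]<y1)&(q[:,2]>z0)&(q[:,2]<z1)]
        if len(w)>5:
            rc=cv2.minAreaRect(w[:,:2].astype(np.float32)); print(nm,lab,len(w),'mean',w.mean(0).round(1),'rect',np.round(rc[0],1),np.round(rc[1],1),round(rc[2],1),'zmax',w[:,2].max().round(1))
PT=D['PT'];print('px->world stand',PT[234,283],PT[240,300],'post',PT[233,384],'rack',PT[167,260])
a=PT[234,283]
g=(a[0]-60,a[0]+60,a[1]-60,a[1]+60)
ps('stand',0,g,33,39);ps('foot',0,g,4,8.5)
b=PT[233,384];g=(b[0]-120,b[0]+120,b[1]-120,b[1]+120);
for z in((19,25),(70,175),(90,100),(100,110),(110,120),(120,130),(130,140),(140,150),(150,160)):ps('fix%s'%str(z),0,g,*z)
g=(610,730,-10,100)
for z in((3,9),(88,99),(99,106),(106,118),(118,130),(130,150),(150,170),(170,200)):ps('rack%s'%str(z),0,g,*z)
E
```

```text
px->world stand [492.61952845 -31.31941337  36.64300521] [475.81283171 -81.93730591   2.28302382] post [ 504.86322965 -273.97319972  118.16877532] rack [660.95764554  36.21870038 112.27115991]
top stand 263 mean [492.4 -32.5  36.3] rect [492.4 -32.3] [45.7 44. ] 17.7 zmax 38.9
scene stand 162 mean [493.4 -29.4  35.5] rect [491.5 -31.5] [48.5 45.3] 16.2 zmax 38.3
top foot 442 mean [477.9 -36.8   6.3] rect [492.7 -31.9] [115.2 119. ] 87.9 zmax 8.5
scene foot 189 mean [484.2 -17.3   5.8] rect [483.  -33.9] [80.5 80.8] 19.6 zmax 8.3
top fix(19, 25) 1944 mean [ 503.  -271.8   22.4] rect [ 503.1 -276.6] [150.  150.5] 2.3 zmax 25.0
scene fix(19, 25) 815 mean [ 513.2 -261.7   21.6] rect [ 504.9 -275.8] [150.3 152.6] 2.3 zmax 24.9
top fix(70, 175) 422 mean [ 503.8 -270.6  106. ] rect [ 502.9 -276.1] [50.8 51.1] 64.4 zmax 121.8
scene fix(70, 175) 278 mean [ 511.2 -263.2   97.1] rect [ 508.8 -268.9] [43.2 52.4] 53.1 zmax 120.0
top fix(90, 100) 32 mean [ 503.9 -257.7   95.3] rect [ 505.2 -261.3] [21.3 51.2] 82.7 zmax 99.9
scene fix(90, 100) 52 mean [ 514.1 -259.5   95. ] rect [ 514.7 -264.9] [23
[... 1329 characters left out ...]
7.7] [13.4 24.3] 23.0 zmax 129.6
scene rack(118, 130) 61 mean [671.5  40.8 124.2] rect [669.5  40.6] [16.  39.1] 20.5 zmax 130.0
top rack(130, 150) 39 mean [669.5  34.2 141.3] rect [668.3  38.9] [18.2 34.1] 23.3 zmax 149.6
scene rack(130, 150) 92 mean [673.1  39.5 140.5] rect [669.9  41.8] [19.8 47.6] 23.8 zmax 148.9
top rack(150, 170) 47 mean [667.8  36.4 160.5] rect [667.9  39.1] [18.9 53.1] 22.6 zmax 169.3
scene rack(150, 170) 105 mean [673.6  39.2 159.8] rect [669.9  41.8] [22.2 58.7] 20.6 zmax 169.6
top rack(170, 200) 90 mean [668.8  37.5 181. ] rect [668.4  38.8] [18.8 67.5] 23.3 zmax 185.9
scene rack(170, 200) 108 mean [671.8  40.2 178.3] rect [669.7  40.7] [20.  68.9] 23.0 zmax 184.7
```

```bash
cat >> h.py <<'E'
def plan(x,y,z,yaw,n):
    "n rows to TCP x,y,z with tool x at yaw (deg), pointing down"
    s=r.sense();p=np.array(s['eef_pos']);R=Ro.from_rotvec(s['tool_rot'])
    a=np.radians(yaw);G=Ro.from_matrix(np.array([[np.cos(a),0,-np.sin(a)],[np.sin(a),0,np.cos(a)],[0,-1,0]]))
    w=(R.inv()*G).as_rotvec();d=(np.array([x,y,z])-p)/n
    print('total turn deg',np.degrees(w).round(1),'dist',np.linalg.norm(d*n).round(1),'per row',np.linalg.norm(d).round(1))
    for i in range(n):
        Ri=R*Ro.from_rotvec(w*i/n); print((w/n).round(3).tolist(),(Ri.inv().apply(d)/1000).round(4).tolist())
def st():
    s=r.sense();M=Ro.from_rotvec(s['tool_rot']).as_matrix()
    print('t %.2f'%s['time_s'],np.round(s['eef_pos'],1),'yaw %.2f tilt %.2f %.2f'%(np.degrees(np.arctan2(M[1,0],M[0,0])),np.degrees(M[0,1]),np.degrees(M[1,1])),'F',np.round(s['wrist_force'],1),'w %.3f'%s['gripper_width'],'j6 %.2f'%s['joint_positions'][5])
E
python3 - <<'E'
from h import *
P=np.load('ring.npy')[:,:2]
rc=cv2.minAreaRect(P.astype(np.float32));print(rc)
m=P.mean(0);u,s,v=np.linalg.svd(P-m);print('pca',np.degrees(np.arctan2(v[0,1],v[0,0])))
D=np.load('c0.npz');q=D['PS'].reshape(-1,3);f=D['FS'].reshape(-1,3).astype(int)
k=(abs(q[:,0]-500)<55)&(abs(q[:,1]-195)<45)&(q[:,2]>2)&(q[:,2]<9)&(f.max(1)-f.min(1)<30);w=q[k][:,:2]
print('scene',len(w),cv2.minAreaRect(w.astype(np.float32)))
# ears midline: axis through circle centre
for ang in(-14,-16,-18,-20,-22,-24):
    a=np.radians(ang);ex=np.array([np.cos(a),np.sin(a)]);ey=np.array([-ex[1],ex[0]])
    X=P@ex;Y=P@ey;c=(Y.max()+Y.min())/2
    b=X<X.min()+52;e=X>X.max()-25
    yb=(Y[b].max()+Y[b].min())/2;ye=(Y[e].max()+Y[e].min())/2
    o=ex*(X.min()+32+1)+ey*yb
    print(ang,'len',X.max()-X.min(),'w',Y[b].max()-Y[b].min(),'mid body/ears',yb,ye,'meanY',Y[b].mean(),Y[e].mean(),'mid',o)
st()
E
```

```text
((501.21282958984375, 194.17391967773438), (62.202213287353516, 83.58646392822266), 69.80200958251953)
pca 160.77850147433165
scene 296 ((502.9181823730469, 195.68516540527344), (60.289024353027344, 82.25384521484375), 70.76441955566406)
-14 len 85.00262142288005 w 62.320947874746594 mid body/ears 311.30402696151543 308.57507920586943 meanY 310.3451339361 308.35568924473756 mid [493.22400978 197.85961574]
-16 len 84.48744168200153 w 62.178625119025355 mid body/ears 326.0111608940584 324.5089939174432 meanY 325.2089116475434 323.82498651886874 mid [493.29887697 197.69804999]
-18 len 84.04882550730258 w 62.19695726361016 mid body/ears 340.2028954566563 339.926635999171 meanY 339.72006519439014 339.1516920878229 mid [493.19328859 197.46227964]
-20 len 83.63318667995577 w 62.20549295971415 mid body/ears 353.9471547137599 354.8990078816172 meanY 353.7720659161418 354.26593511579154 mid [492.98019154 197.23257887]
-22 len 84.05757599117072 w 62.1382408446683 mid body/ears 367.2601838842245 369.3098555084433 meanY 367.3671478816026 368.46750777354674 mid [492.78886829 197.00324133]
-24 len 84.48310223059264 w 61.99528285481546 mid body/ears 380.1257630927206 382.8995709682704 meanY 380.7565781224029 382.1986949938719 mid [492.61874279 196.77145546]
t 0.20 [185.8 517.5 231. ] yaw -19.75 tilt -0.02 -0.04 F [-0.1 -0.1 -0.1] w 1.000 j6 -0.08
```

```bash
python3 -c "
from h import *
plan(486,200,90,-19,10)"
```

```text
total turn deg [ 0.  -0.8 -0. ] dist 459.1 per row 45.9
[0.0, -0.001, -0.0] [0.039, 0.0141, -0.0197]
[0.0, -0.001, -0.0] [0.039, 0.0141, -0.0198]
[0.0, -0.001, -0.0] [0.0389, 0.0141, -0.0198]
[0.0, -0.001, -0.0] [0.0389, 0.0141, -0.0199]
[0.0, -0.001, -0.0] [0.0389, 0.0141, -0.0199]
[0.0, -0.001, -0.0] [0.0389, 0.0141, -0.02]
[0.0, -0.001, -0.0] [0.0388, 0.0141, -0.02]
[0.0, -0.001, -0.0] [0.0388, 0.0141, -0.0201]
[0.0, -0.001, -0.0] [0.0388, 0.0141, -0.0201]
[0.0, -0.001, -0.0] [0.0387, 0.0141, -0.0202]
```

Emit:
{"api": "servo_tool", "payload": {"increments": [[0, -0.001, 0, 0.039, 0.014, -0.02, 1], [0, -0.001, 0, 0.039, 0.014, -0.02, 1], [0, -0.001, 0, 0.039, 0.014, -0.02, 1], [0, -0.001, 0, 0.039, 0.014, -0.02, 1], [0, -0.001, 0, 0.039, 0.014, -0.02, 1], [0, -0.001, 0, 0.039, 0.014, -0.02, 1], [0, -0.001, 0, 0.039, 0.014, -0.02, 1], [0, -0.001, 0, 0.039, 0.014, -0.02, 1], [0, -0.001, 0, 0.039, 0.014, -0.02, 1], [0, -0.001, 0, 0.039, 0.014, -0.02, 1]], "squeeze": 25}}

```text
time_s: 1.45
eef_pos: [495.0, 191.3, 87.0]
tool_rot: [-1.553, 0.258, -0.259]
wrist_force: [1.0, 0.6, -0.6]
gripper_width: 1.0
```

```bash
python3 -c "
from h import *
st();plan(486,200,5,-19,4)"
```

```text
t 1.45 [495.  191.3  87. ] yaw -18.88 tilt 0.07 0.11 F [ 1.   0.6 -0.6] w 1.000 j6 -0.96
total turn deg [-0.1  0.1  0. ] dist 83.0 per row 20.7
[-0.001, 0.001, 0.0] [-0.0028, 0.0205, 0.0013]
[-0.001, 0.001, 0.0] [-0.0028, 0.0205, 0.0013]
[-0.001, 0.001, 0.0] [-0.0028, 0.0205, 0.0013]
[-0.001, 0.001, 0.0] [-0.0028, 0.0205, 0.0013]
```

Emit:
{"api": "servo_tool", "payload": {"increments": [[0, 0, 0, -0.003, 0.02, 0.0015, 1], [0, 0, 0, -0.003, 0.02, 0.001, 1], [0, 0, 0, -0.003, 0.02, 0.001, 1], [0, 0, 0, -0.002, 0.015, 0.001, 1], [0, 0, 0, 0, 0.002, 0, 1], [0, 0, 0, 0, 0, 0, 1]]}}

```text
time_s: 2.2
eef_pos: [488.1, 196.7, 6.7]
tool_rot: [-1.553, 0.262, -0.263]
wrist_force: [-0.5, -0.4, 0.1]
gripper_width: 1.002
```

```bash
python3 -c "
from h import *
st();plan(486,200,-2.5,-19,2)"
```

```text
t 2.20 [488.1 196.7   6.7] yaw -19.15 tilt 0.06 0.09 F [-0.5 -0.4  0.1] w 1.002 j6 -0.94
total turn deg [-0.1 -0.1  0. ] dist 10.0 per row 5.0
[-0.001, -0.001, 0.0] [-0.0015, 0.0046, 0.0012]
[-0.001, -0.001, 0.0] [-0.0015, 0.0046, 0.0012]
```

Emit:
{"api": "servo_tool", "payload": {"increments": [[0, 0, 0, -0.0015, 0.0045, 0.0015, 1], [0, 0, 0, -0.0015, 0.0045, 0.0015, 1], [0, 0, 0, 0, 0.0005, 0, 0.55], [0, 0, 0, 0, 0, 0, 0.55], [0, 0, 0, 0, 0, 0, 0.2], [0, 0, 0, 0, 0, 0, 0.2], [0, 0, 0, 0, 0, 0, 0.2], [0, 0, 0, 0, 0, 0, 0.2]]}}

```text
time_s: 3.2
eef_pos: [487.2, 201.1, -1.5]
tool_rot: [-1.552, 0.26, -0.265]
wrist_force: [-0.4, -0.2, -1.3]
gripper_width: 0.656
```

```bash
python3 -c "
from h import *
st()"
```

```text
t 3.20 [487.2 201.1  -1.5] yaw -19.15 tilt 0.21 0.14 F [-0.4 -0.2 -1.3] w 0.656 j6 -0.94
```

Emit:
{"api": "servo_tool", "payload": {"increments": [[0, 0, 0, 0, -0.01, 0, 0.2], [0, 0, 0, 0, -0.02, 0, 0.2], [0, 0, 0, 0, -0.025, 0, 0.2], [0, 0, 0, 0, -0.02, 0, 0.2], [0, 0, 0, 0, 0, 0, 0.2]]}}

```text
time_s: 3.82
eef_pos: [487.0, 200.9, 77.6]
tool_rot: [-1.552, 0.259, -0.265]
wrist_force: [0.2, 0.7, -0.2]
gripper_width: 0.661
```

```bash
python3 -c "
from h import *
st();plan(493.6,-31.6,74,17.7,7)
S=cam('scene');T=cam('top');u,v=proj(S,r.sense()['eef_pos']).astype(int);a=S['frame'][v-60:v+60,u-75:u+75]
u,v=proj(T,r.sense()['eef_pos']).astype(int);b=T['frame'][v-60:v+60,u-75:u+75]
save('held.png',np.hstack([a,b]),2.6)"
```

```text
t 3.83 [487.  200.9  77.6] yaw -19.15 tilt 0.24 0.14 F [ 0.2  0.7 -0.2] w 0.661 j6 -0.94
total turn deg [ -0.1 -36.8   0.2] dist 232.6 per row 33.2
[-0.0, -0.092, 0.001] [0.0118, 0.0004, -0.0311]
[-0.0, -0.092, 0.001] [0.0089, 0.0004, -0.032]
[-0.0, -0.092, 0.001] [0.0059, 0.0005, -0.0327]
[-0.0, -0.092, 0.001] [0.0029, 0.0005, -0.0331]
[-0.0, -0.092, 0.001] [-0.0002, 0.0005, -0.0332]
[-0.0, -0.092, 0.001] [-0.0032, 0.0005, -0.0331]
[-0.0, -0.092, 0.001] [-0.0062, 0.0005, -0.0326]
```

View pics/held.png

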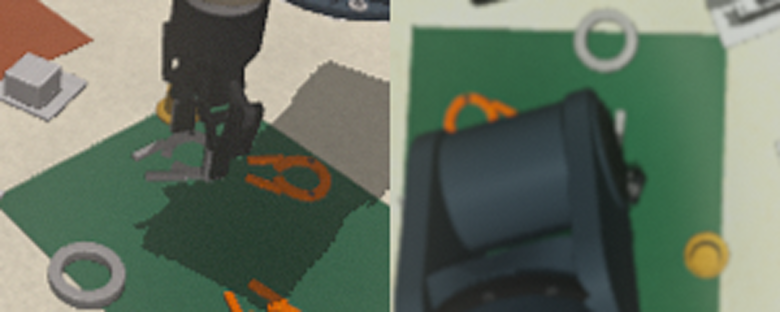

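The steel ring is held level at (178,158) in the left half, ears forward. Next it goes to the stand.

Emit:
{"api": "servo_tool", "payload": {"increments": [[0, -0.092, 0, 0.012, 0, -0.03, 0.2], [0, -0.092, 0, 0.009, 0, -0.031, 0.2], [0, -0.092, 0, 0.006, 0, -0.032, 0.2], [0, -0.092, 0, 0.003, 0, -0.032, 0.2], [0, -0.092, 0, 0, 0, -0.032, 0.2], [0, -0.092, 0, -0.003, 0, -0.032, 0.2], [0, -0.08, 0, -0.006, 0, -0.025, 0.2], [0, 0, 0, 0, 0, 0, 0.2], [0, 0, 0, 0, 0, 0, 0.2]]}}

```text
time_s: 5.05
eef_pos: [490.4, -24.4, 67.6]
tool_rot: [-1.553, -0.241, 0.258]
wrist_force: [0.7, 0.1, -0.5]
gripper_width: 0.658
```

```bash
python3 -c "
from h import *
st();plan(493.6,-31.6,42,17.7,3)"
```

```text
t 5.05 [490.4 -24.4  67.6] yaw 18.20 tilt -0.64 0.11 F [ 0.7  0.1 -0.5] w 0.658 j6 -2.03
total turn deg [-0.3  0.5 -0.6] dist 26.8 per row 8.9
[-0.002, 0.003, -0.003] [0.0004, 0.0085, -0.0027]
[-0.002, 0.003, -0.003] [0.0003, 0.0085, -0.0026]
[-0.002, 0.003, -0.003] [0.0003, 0.0085, -0.0026]
```

Emit:
{"api": "servo_tool", "payload": {"increments": [[-0.002, 0.003, -0.003, 0.0005, 0.008, -0.0027, 0.2], [-0.002, 0.003, -0.003, 0.0005, 0.008, -0.0027, 0.2], [-0.002, 0.003, -0.003, 0.0005, 0.007, -0.0027, 0.2], [0, 0, 0, 0, 0, 0, 0.2]]}}

```text
time_s: 5.55
eef_pos: [493.9, -30.2, 42.0]
tool_rot: [-1.558, -0.241, 0.244]
wrist_force: [0.4, 0.5, -0.7]
gripper_width: 0.662
```

```bash
python3 -c "
from h import *
st();plan(493.6,-31.6,35.5,17.7,2)"
```

```text
t 5.55 [493.9 -30.2  42. ] yaw 17.69 tilt -0.09 -0.05 F [ 0.4  0.5 -0.7] w 0.662 j6 -2.03
total turn deg [ 0.  -0.  -0.1] dist 6.6 per row 3.3
[0.0, -0.0, -0.001] [-0.0003, 0.0032, -0.0006]
[0.0, -0.0, -0.001] [-0.0003, 0.0032, -0.0006]
```

Emit:
{"api": "servo_tool", "payload": {"increments": [[0, 0, 0, 0, 0.003, -0.0008, 0.2], [0, 0, 0, 0, 0.003, -0.0005, 0.2], [0, 0, 0, 0, 0.001, 0, 0.2], [0, 0, 0, 0, 0.0005, 0, 0.2]]}}

```text
time_s: 6.05
eef_pos: [494.6, -31.5, 34.4]
tool_rot: [-1.558, -0.242, 0.243]
wrist_force: [-1.4, 0.4, 6.3]
gripper_width: 0.658
```

```bash
python3 -c "
from h import *
st()"
```

```text
t 6.05 [494.6 -31.5  34.4] yaw 17.70 tilt -0.06 -0.06 F [-1.4  0.4  6.3] w 0.658 j6 -2.04
```

Emit:
{"api": "servo_tool", "payload": {"increments": [[0, 0, 0, 0, 0, 0, 0.55], [0, 0, 0, 0, 0, 0, 0.8], [0, 0, 0, 0, 0, 0, 1], [0, 0, 0, 0, -0.015, 0, 1], [0, 0, 0, 0, -0.04, 0, 1], [0, 0, 0, 0, -0.045, 0, 1], [0, 0, 0, 0, -0.045, 0, 1], [0, 0, 0, 0, -0.045, 0, 1]]}}

```text
time_s: 7.05
eef_pos: [493.3, -31.1, 231.9]
tool_rot: [-1.557, -0.239, 0.245]
wrist_force: [-0.2, -0.9, 0.1]
gripper_width: 1.001
```

```bash
python3 -c "
from h import *
st();plan(669,40,235,23.3,6)"
```

```text
t 7.05 [493.3 -31.1 231.9] yaw 17.69 tilt -0.21 -0.03 F [-0.2 -0.9  0.1] w 1.001 j6 -2.04
total turn deg [-0.  -5.6 -0.2] dist 189.6 per row 31.6
[-0.0, -0.016, -0.001] [0.0315, -0.0006, 0.0024]
[-0.0, -0.016, -0.001] [0.0315, -0.0006, 0.0019]
[-0.0, -0.016, -0.001] [0.0316, -0.0006, 0.0014]
[-0.0, -0.016, -0.001] [0.0316, -0.0006, 0.0008]
[-0.0, -0.016, -0.001] [0.0316, -0.0006, 0.0003]
[-0.0, -0.016, -0.001] [0.0316, -0.0005, -0.0002]
```

Emit:
{"api": "servo_tool", "payload": {"increments": [[0, -0.016, 0, 0.031, -0.001, 0.0024, 1], [0, -0.016, 0, 0.031, -0.001, 0.002, 1], [0, -0.016, 0, 0.031, -0.001, 0.0015, 1], [0, -0.016, 0, 0.031, -0.001, 0.001, 1], [0, -0.016, 0, 0.031, -0.001, 0.0005, 1], [0, -0.016, 0, 0.026, -0.001, 0, 1], [0, 0, 0, 0, 0, 0, 1]]}}

```text
time_s: 7.92
eef_pos: [666.0, 39.9, 251.7]
tool_rot: [-1.551, -0.327, 0.313]
wrist_force: [-0.5, -0.3, -1.1]
gripper_width: 1.002
```

```bash
cat > ring.py <<'E'
from h import *
import sys
S=cam('scene');T=cam('top')
for c,zz in((T,42),(S,42)):
    q=cloud(c);f=c['frame'].astype(int)
    m=(abs(q[...,0]-513)<55)&(abs(q[...,1]+26)<50)&(q[...,2]>38.5)&(q[...,2]<46)
    w=q[m];print(len(w),'z',w[:,2].mean().round(1))
    if len(w)<20: continue
    rc=cv2.minAreaRect(w[:,:2].astype(np.float32));print(np.round(rc[0],1),np.round(rc[1],1),round(rc[2],1))
    a=np.radians(17.7);ex=np.array([np.cos(a),np.sin(a)]);ey=np.array([-ex[1],ex[0]]);L=(w[:,:2]-[500.8,-29.3])
    X=L@ex;Y=L@ey;b=X<15;e=(X>25);print('x',X.min(),X.max(),'ymid body',(Y[b].min()+Y[b].max())/2,'ears',(Y[e].min()+Y[e].max())/2,Y[b].mean(),Y[e].mean(),'e gap',Y[e&(Y>0)].min(),Y[e&(Y<0)].max())
u,v=proj(S,[513,-26,42]).astype(int);a=S['frame'][v-50:v+50,u-65:u+65]
u,v=proj(T,[513,-26,42]).astype(int);b=T['frame'][v-50:v+50,u-65:u+65]
if len(sys.argv)>1: save(sys.argv[1],np.hstack([a,b]),3)
E
python3 ring.py stand.png; python3 -c "
from h import *
st();plan(669,40,164,23.3,4)"
```

```text
0 z nan
178 z 41.2
[511.  -25.2] [80.4 58.2] 19.5
x -29.055549678333527 51.57529540474505 ymid body 0.35067002214479004 ears 0.9465705891072531 0.41359764421517686 2.4366350233997784 e gap 10.795303475256933 -10.852583288475913
t 8.03 [665.   39.2 251.7] yaw 23.29 tilt 0.53 -0.12 F [-1.1 -0.2 -0.2] w 1.000 j6 -1.99
total turn deg [ 0.3 -0.   0.4] dist 87.8 per row 21.9
[0.001, -0.0, 0.002] [0.0008, 0.0219, -0.0001]
[0.001, -0.0, 0.002] [0.0009, 0.0219, -0.0001]
[0.001, -0.0, 0.002] [0.0009, 0.0219, -0.0002]
[0.001, -0.0, 0.002] [0.001, 0.0219, -0.0002]ring.py:7: RuntimeWarning: Mean of empty slice.
  w=q[m];print(len(w),'z',w[:,2].mean().round(1))
  ret = ret.dtype.type(ret / rcount)
```

View pics/stand.png

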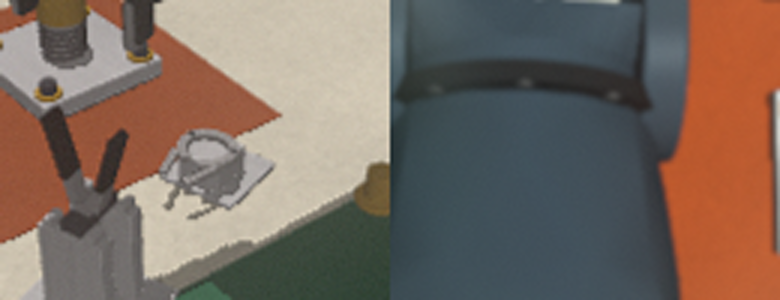

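The ring lies on the stand with its ears overhanging at (190,205). It sits about 3 mm forward of the nominal spot. Next I lower onto the pliers.

Emit:
{"api": "servo_tool", "payload": {"increments": [[0.002, 0, 0.002, 0.001, 0.022, 0, 1], [0.001, 0, 0.002, 0.001, 0.022, 0, 1], [0.001, 0, 0.002, 0.001, 0.022, 0, 1], [0.001, 0, 0.001, 0.001, 0.018, 0, 1], [0, 0, 0, 0, 0, 0, 1]]}}

```text
time_s: 8.65
eef_pos: [666.3, 38.8, 168.7]
tool_rot: [-1.548, -0.318, 0.315]
wrist_force: [0.6, -1.1, 0.3]
gripper_width: 1.004
```

```bash
python3 -c "
from h import *
st();plan(669,40,154,23.3,2)"
```

```text
t 8.65 [666.3  38.8 168.7] yaw 23.14 tilt 0.11 -0.03 F [ 0.6 -1.1  0.3] w 1.004 j6 -1.99
total turn deg [ 0.1 -0.2  0.1] dist 15.0 per row 7.5
[0.001, -0.001, 0.001] [0.0015, 0.0074, 0.0]
[0.001, -0.001, 0.001] [0.0015, 0.0074, 0.0]
```

Emit:
{"api": "servo_tool", "payload": {"increments": [[0, 0, 0, 0.0015, 0.007, 0, 1], [0, 0, 0, 0.001, 0.007, 0, 1], [0, 0, 0, 0, 0.001, 0, 0.6], [0, 0, 0, 0, 0, 0, 0.45], [0, 0, 0, 0, 0, 0, 0.37], [0, 0, 0, 0, 0, 0, 0.37]]}}

```text
time_s: 9.4
eef_pos: [670.2, 39.9, 157.2]
tool_rot: [-1.549, -0.323, 0.311]
wrist_force: [0.0, 0.3, -1.7]
gripper_width: 0.691
```

```bash
python3 -c "
from h import *
st()"
```

```text
t 9.40 [670.2  39.9 157.2] yaw 23.14 tilt 0.45 -0.02 F [ 0.   0.3 -1.7] w 0.691 j6 -1.98
```

Emit:
{"api": "servo_tool", "payload": {"increments": [[0, 0, 0, 0, 0, 0, 0.33], [0, 0, 0, 0, 0, 0, 0.33], [-0.002, 0, -0.006, 0, -0.008, 0, 0.33], [0, 0, 0, 0, -0.01, 0, 0.33], [0, 0, 0, 0, -0.01, 0, 0.33], [0, 0, 0, 0, 0, 0, 0.33]]}}

```text
time_s: 10.15
eef_pos: [669.8, 39.8, 187.1]
tool_rot: [-1.55, -0.328, 0.306]
wrist_force: [0.2, 0.6, -1.8]
gripper_width: 0.662
```

```bash
cat > pl.py <<'E'
from h import *
# pliers relative to TCP, from scene cloud
S=cam('scene');q=cloud(S).reshape(-1,3);s=r.sense();p=s['eef_pos'];M=Ro.from_rotvec(s['tool_rot']).as_matrix()
L=(q-p)@M  # x: thin dir, y: down, z: squeeze dir
st()
for y0 in range(-40,170,10):
    k=(abs(L[:,0])<40)&(abs(L[:,2])<45)&(L[:,1]>y0)&(L[:,1]<=y0+10);w=L[k]
    if len(w)>3: print(y0,len(w),'x %.1f %.1f z %.1f %.1f'%(w[:,0].min(),w[:,0].max(),w[:,2].min(),w[:,2].max()),'worldz %.1f'%q[k][:,2].min())
E
python3 pl.py
```

```text
t 10.20 [669.6  39.9 186.5] yaw 23.14 tilt 0.77 0.01 F [-0.5 -0.5 -2.7] w 0.663 j6 -1.98
-40 77 x -10.0 14.6 z -43.2 42.3 worldz 216.8
-30 121 x -11.2 13.9 z -41.2 42.5 worldz 206.4
-20 94 x -9.7 13.3 z -40.8 42.2 worldz 196.8
-10 66 x -10.0 13.0 z -31.0 35.4 worldz 186.9
0 47 x -7.5 10.8 z -21.8 22.1 worldz 176.6
10 56 x -9.1 10.9 z -20.0 21.9 worldz 166.5
20 47 x -9.3 9.7 z -18.0 20.1 worldz 156.9
30 48 x -7.7 7.5 z -16.0 17.1 worldz 146.5
40 61 x -7.5 11.7 z -15.6 15.3 worldz 136.8
50 101 x -26.9 26.4 z -12.5 13.3 worldz 126.5
60 15 x -25.8 26.9 z -7.8 10.3 worldz 116.9
70 19 x -4.4 6.0 z -0.0 8.9 worldz 107.1
80 125 x -30.6 28.3 z -24.4 25.9 worldz 96.3
90 235 x -30.8 29.5 z -29.4 31.9 worldz 86.2
100 119 x -27.7 28.9 z -26.4 32.6 worldz 76.4
110 123 x -26.1 28.5 z -28.4 31.9 worldz 66.5
120 112 x -26.1 28.9 z -28.9 31.9 worldz 56.5
130 101 x -29.8 29.8 z -28.3 31.8 worldz 46.4
140 102 x -31.4 28.5 z -27.5 31.8 worldz 36.1
150 100 x -30.1 28.6 z -27.7 32.9 worldz 26.1
160 96 x -30.2 28.3 z -28.9 32.3 worldz 16.7
```

Emit:
{"api": "servo_tool", "payload": {"increments": [[0, 0, -0.005, 0, -0.012, 0, 0.33], [0, 0, -0.004, 0, -0.018, 0, 0.33], [0, 0, -0.004, 0, -0.02, 0, 0.33], [0, 0, -0.003, 0, -0.02, 0, 0.33], [0, 0, -0.002, 0, -0.02, 0, 0.33], [0, 0, 0, 0, -0.006, 0, 0.33], [0, 0, 0, 0, 0, 0, 0.33]]}}

```text
time_s: 11.08
eef_pos: [667.3, 39.4, 291.6]
tool_rot: [-1.547, -0.345, 0.289]
wrist_force: [-0.0, 0.2, -1.6]
gripper_width: 0.665
```

```bash
python3 pl.py; python3 -c "
from h import *
plan(539.5,-16,275,18.5,5)"
```

```text
t 11.12 [667.3  39.4 291.2] yaw 23.15 tilt 1.97 0.44 F [ 0.2 -0.2 -3.1] w 0.665 j6 -1.99
-40 101 x -9.2 13.5 z -42.6 42.8 worldz 320.9
-30 136 x -8.9 13.4 z -40.7 42.6 worldz 311.0
-20 125 x -9.1 12.9 z -41.5 43.2 worldz 301.1
-10 79 x -10.0 12.9 z -34.9 35.5 worldz 291.5
0 66 x -9.2 10.3 z -22.0 23.1 worldz 281.2
10 69 x -9.3 9.9 z -19.6 21.6 worldz 271.2
20 64 x -10.7 10.5 z -15.6 19.7 worldz 260.9
30 63 x -8.4 7.1 z -15.5 18.1 worldz 251.5
40 72 x -7.8 11.5 z -14.9 15.5 worldz 241.6
50 115 x -26.0 26.5 z -9.9 13.0 worldz 230.5
60 26 x -15.8 24.6 z -8.1 11.2 worldz 221.3
70 30 x -7.1 6.4 z -4.9 9.2 worldz 211.6
80 35 x -7.9 5.7 z -6.1 10.6 worldz 201.1
90 36 x -6.5 5.7 z -6.2 12.0 worldz 191.8
100 44 x -9.0 5.5 z -9.7 14.1 worldz 181.2
110 37 x -9.9 5.5 z -10.1 14.6 worldz 171.9
120 42 x -9.8 6.6 z -10.6 16.2 worldz 161.8
130 43 x -11.2 8.7 z -11.6 18.1 worldz 151.3
140 38 x -10.4 6.6 z -8.0 16.3 worldz 142.0
total turn deg [0.3 4.6 2. ] dist 140.2 per row 28.0
[0.001, 0.016, 0.007] [-0.0279, 0.0023, -0.0001]
[0.001, 0.016, 0.007] [-0.0279, 0.0025, -0.0006]
[0.001, 0.016, 0.007] [-0.0279, 0.0027, -0.001]
[0.001, 0.016, 0.007] [-0.0279, 0.0029, -0.0015]
[0.001, 0.016, 0.007] [-0.0278, 0.0031, -0.0019]
```

Emit:
{"api": "servo_tool", "payload": {"increments": [[0.001, 0.016, 0.009, -0.027, 0.002, 0, 0.33], [0.001, 0.016, 0.009, -0.027, 0.002, -0.0006, 0.33], [0.001, 0.016, 0.009, -0.027, 0.002, -0.001, 0.33], [0.001, 0.016, 0.009, -0.027, 0.002, -0.0015, 0.33], [0.001, 0.016, 0.006, -0.022, 0.002, -0.0015, 0.33], [0, 0, 0, 0, 0, 0, 0.33], [0, 0, 0, 0, 0, 0, 0.33]]}}

```text
time_s: 12.0
eef_pos: [543.2, -13.1, 273.7]
tool_rot: [-1.556, -0.24, 0.265]
wrist_force: [-0.1, 0.4, -2.7]
gripper_width: 0.664
```

```bash
python3 -c "
from h import *
st();plan(539.5,-16,225,18.5,4)
S=cam('scene');T=cam('top');p=r.sense()['eef_pos']
u,v=proj(S,p-[0,0,100]).astype(int);a=S['frame'][v-75:v+75,u-60:u+60]
u,v=proj(T,p).astype(int);b=T['frame'][v-75:v+75,u-60:u+60]
print(proj(S,p-[0,0,140]),S['frame'].shape,u,v)
save('jaws.png',np.hstack([a,b]),3.2)"; python3 pl.py | tail -4
```

```text
t 12.00 [543.2 -13.1 273.7] yaw 18.45 tilt -0.88 -0.12 F [-0.1  0.4 -2.7] w 0.664 j6 -2.00
total turn deg [-0.2 -0.  -0.9] dist 48.9 per row 12.2
[-0.001, -0.0, -0.004] [-0.0009, 0.0122, -0.0004]
[-0.001, -0.0, -0.004] [-0.001, 0.0122, -0.0004]
[-0.001, -0.0, -0.004] [-0.001, 0.0122, -0.0004]
[-0.001, -0.0, -0.004] [-0.0011, 0.0122, -0.0004]
[260.15743736 174.10164603] (384, 512, 3) 284 213
110 36 x -7.0 9.2 z -9.7 14.8 worldz 154.4
120 32 x -6.3 10.3 z -12.6 16.7 worldz 143.8
130 35 x -8.0 11.7 z -12.4 18.8 worldz 133.7
140 31 x -7.9 9.3 z -8.2 15.1 worldz 124.1
```

View pics/jaws.png

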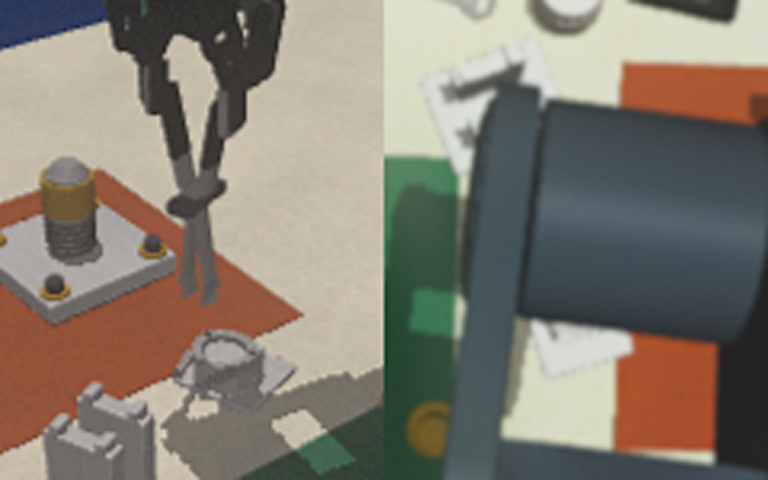

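Emit:
{"api": "servo_tool", "payload": {"increments": [[-0.001, 0, -0.005, -0.001, 0.013, -0.0006, 0.38], [-0.001, 0, -0.004, -0.001, 0.016, -0.0006, 0.38], [-0.001, 0, -0.004, -0.001, 0.016, -0.0006, 0.38], [-0.001, 0, -0.002, -0.001, 0.014, -0.0004, 0.38], [0, 0, 0, 0, 0.004, 0, 0.38], [0, 0, 0, 0, 0, 0, 0.38]]}}

```text
time_s: 12.9
eef_pos: [539.7, -16.0, 205.2]
tool_rot: [-1.557, -0.253, 0.255]
wrist_force: [-0.6, -0.5, -2.3]
gripper_width: 0.689
```

```bash
cat > jw.py <<'E'
from h import *
S=cam('scene');q=cloud(S);s=r.sense();p=s['eef_pos'];M=Ro.from_rotvec(s['tool_rot']).as_matrix();L=(q-p)@M
st()
for y0 in range(118,158,3):
    k=(abs(L[...,0])<20)&(abs(L[...,2])<30)&(L[...,1]>y0)&(L[...,1]<=y0+3)&(q[...,2]>43.5);w=L[k]
    if len(w)>1: print(y0,len(w),'x %.1f %.1f z %.1f %.1f'%(w[:,0].min(),w[:,0].max(),w[:,2].min(),w[:,2].max()),'worldz %.1f'%q[k][:,2].min())
u,v=proj(S,p-[0,0,145]).astype(int);save('jw.png',S['frame'][v-30:v+40,u-50:u+50],7.5)
E
python3 jw.py; python3 ring.py
```

```text
t 12.95 [539.8 -16.  205.5] yaw 18.53 tilt -0.03 -0.05 F [ 0.2 -0.4 -2.8] w 0.692 j6 -2.01
118 13 x -5.6 7.0 z -7.5 14.7 worldz 84.5
121 3 x -5.4 5.2 z 11.3 13.6 worldz 81.5
124 10 x -4.9 6.2 z -8.0 14.4 worldz 78.5
127 9 x -3.9 8.5 z -8.8 14.8 worldz 75.6
130 8 x -6.1 8.4 z -4.6 18.9 worldz 72.8
133 14 x -7.8 7.9 z -12.5 18.0 worldz 69.5
136 8 x -6.3 8.3 z -11.6 11.5 worldz 66.9
139 7 x -3.3 8.4 z -7.5 11.6 worldz 63.9
142 7 x -10.1 7.4 z -6.4 11.0 worldz 61.2
145 14 x -6.1 7.3 z -6.9 13.5 worldz 57.8
148 4 x -11.1 6.7 z -6.5 14.2 worldz 54.6
4 z 42.4
136 z 41.3
[512.5 -27.5] [82.8 55.5] 8.4
x -31.412738228061087 51.74924049699386 ymid body 0.12769778709981416 ears 1.2329484368027561 7.4620507547926005 3.7000199897997375 e gap 10.366113952152546 -9.71388403637357
```

View pics/jw.png

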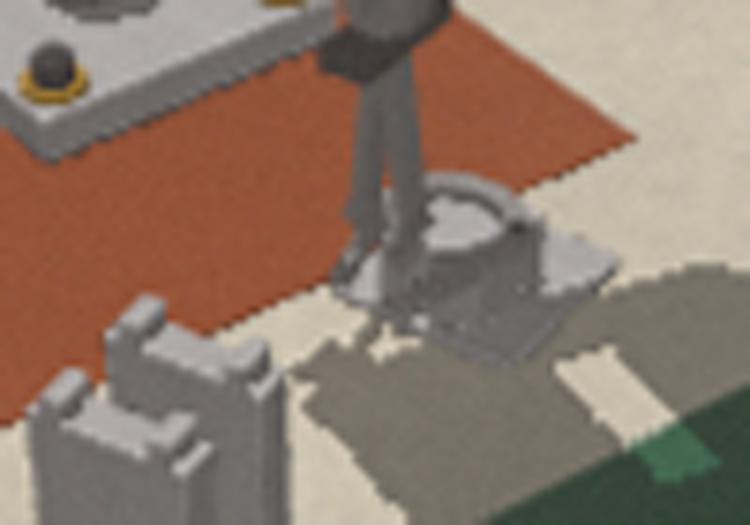

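Emit:
{"api": "servo_tool", "payload": {"increments": [[0, -0.006, 0, -0.0005, 0, -0.002, 0.38], [0, 0, 0, 0, 0.005, -0.0008, 0.38], [0, 0, 0, 0, 0.002, 0, 0.38], [0, 0, 0, 0, 0, 0, 0.38]]}}

```text
time_s: 13.55
eef_pos: [540.8, -19.1, 199.2]
tool_rot: [-1.557, -0.26, 0.258]
wrist_force: [-0.2, 0.0, -2.7]
gripper_width: 0.694
```

```bash
python3 jw.py
```

```text
t 13.60 [540.8 -19.1 199.2] yaw 18.91 tilt 0.10 -0.07 F [-0.7  1.5 -2.7] w 0.693 j6 -2.02
118 8 x -4.7 7.2 z -8.2 13.3 worldz 78.4
121 11 x -10.0 6.0 z -7.5 15.2 worldz 75.2
124 9 x -7.4 8.2 z -9.5 14.3 worldz 72.3
127 9 x -5.9 9.4 z -8.2 14.6 worldz 69.3
130 5 x -5.8 7.6 z -6.4 16.5 worldz 67.4
133 13 x -5.7 7.8 z -12.3 17.2 worldz 63.4
136 10 x -9.1 8.0 z -8.9 15.6 worldz 60.4
139 6 x -5.2 6.4 z -6.9 -3.3 worldz 57.5
142 7 x -10.7 8.8 z -5.8 10.3 worldz 54.6
145 13 x -9.9 8.7 z -8.5 13.4 worldz 51.3
148 7 x -9.3 8.6 z -8.6 13.6 worldz 48.7
154 2 x 4.7 6.2 z 18.9 21.1 worldz 44.1
```

Emit:
{"api": "servo_tool", "payload": {"increments": [[0, 0.005, 0, 0, 0.004, 0, 0.38], [0, 0.003, 0, 0, 0.005, 0, 0.38], [0, 0, 0, 0, 0.004, 0.0005, 0.38], [0, 0, 0, 0, 0, 0, 0.38]]}}

```text
time_s: 14.1
eef_pos: [540.7, -18.6, 185.2]
tool_rot: [-1.558, -0.254, 0.251]
wrist_force: [0.3, -0.6, -1.8]
gripper_width: 0.694
```

```bash
python3 -c "
from h import *
st()"; python3 ring.py
```

```text
t 14.10 [540.7 -18.6 185.2] yaw 18.42 tilt 0.11 -0.07 F [ 0.3 -0.6 -1.8] w 0.694 j6 -2.01
2 z 39.4
86 z 42.1
[515.1 -23.6] [72.5 51.2] 8.2
x -21.402169893342805 51.26642032233532 ymid body 2.65148686458798 ears 5.747687073041865 12.211089389026126 1.689824843404995 e gap 7.347623518173877 -3.855857116607997
```

Emit:
{"api": "servo_tool", "payload": {"increments": [[0, 0, 0, 0, 0.003, 0, 0.38], [0, 0, 0, 0, 0.0022, 0, 0.38], [0, 0, 0, 0, 0, 0, 0.38]]}}

```text
time_s: 14.58
eef_pos: [541.0, -18.6, 180.3]
tool_rot: [-1.558, -0.254, 0.25]
wrist_force: [-0.4, -0.9, -1.6]
gripper_width: 0.689
```

```bash
cat > z.py <<'E'
from h import *
import sys
st();S=cam('scene');q=cloud(S);p=r.sense()['eef_pos']
u,v=proj(S,[float(a) for a in sys.argv[2:5]]).astype(int);save(sys.argv[1],S['frame'][v-38:v+38,u-50:u+50],7.5)
E
python3 z.py ear.png 530 -20 40
```

```text
t 14.57 [541.  -18.6 180.3] yaw 18.42 tilt 0.16 -0.07 F [-0.4 -0.9 -1.6] w 0.689 j6 -2.01
```

View pics/ear.png

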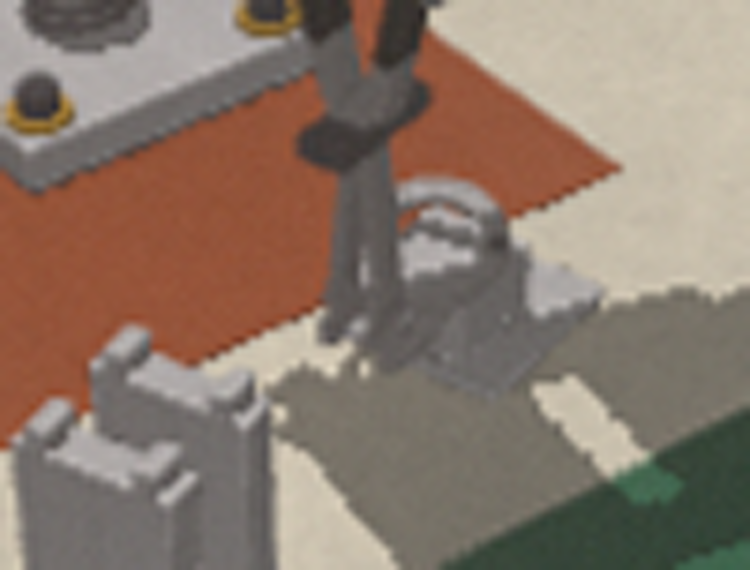

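The ring has tipped: its back is raised at (440,200) because the jaws are pressing on the ears. I'll back up and re-measure.

Emit:
{"api": "servo_tool", "payload": {"increments": [[0, 0, 0, 0, -0.004, 0, 0.38], [0, 0, 0, 0, -0.005, 0, 0.38], [0, 0, 0, 0, -0.006, 0, 0.38], [0, 0, 0, 0, -0.006, 0, 0.38], [0, 0, 0, 0, 0, 0, 0.38]]}}

```text
time_s: 15.25
eef_pos: [541.3, -18.6, 203.5]
tool_rot: [-1.558, -0.255, 0.249]
wrist_force: [-0.2, 0.4, -2.5]
gripper_width: 0.688
```

```bash
python3 ring.py; python3 jw.py; cat > ears.py <<'E'
from h import *
# points of ring at ear height in stand frame, binned by x
S=cam('scene');q=cloud(S);m=(abs(q[...,0]-513)<60)&(abs(q[...,1]+26)<55)&(q[...,2]>37.5)&(q[...,2]<44.5)
a=np.radians(17.7);ex=np.array([np.cos(a),np.sin(a)]);ey=np.array([-ex[1],ex[0]]);L=q[m][:,:2]-[500.8,-29.3];X=L@ex;Y=L@ey
for x in range(-36,60,6):
    k=(X>=x)&(X<x+6)
    if k.any(): print(x,np.sort(Y[k]).round(0).astype(int).tolist(),q[m][k][:,2].mean().round(1))
E
python3 ears.py
```

```text
10 z 42.2
140 z 41.2
[511.2 -26.1] [80.2 57.7] 16.7
x -29.23692307915346 51.24274257179384 ymid body -0.0030990394343906047 ears 1.8042809509120943 6.617780796200776 5.999091812594869 e gap 11.302841262330137 -9.574672988311015
t 15.40 [540.9 -18.6 202.8] yaw 18.41 tilt 0.16 -0.07 F [-0.1 -0.  -2.6] w 0.693 j6 -2.01
118 9 x -7.0 5.7 z -7.4 14.4 worldz 82.0
121 7 x -5.0 6.6 z -6.7 14.0 worldz 78.8
124 9 x -5.5 8.9 z -9.3 14.4 worldz 76.4
127 9 x -6.5 7.6 z -7.8 14.0 worldz 73.2
130 5 x -6.7 6.3 z -10.3 15.3 worldz 70.1
133 15 x -8.9 8.5 z -12.9 16.4 worldz 66.8
136 9 x -6.0 9.0 z -6.2 14.9 worldz 63.8
139 4 x -0.9 8.3 z -11.6 -5.4 worldz 61.9
142 11 x -9.9 7.8 z -6.0 10.9 worldz 58.1
145 11 x -7.6 8.0 z -3.8 14.4 worldz 55.4
148 6 x -8.0 7.0 z -7.4 13.9 worldz 52.5
157 2 x -7.6 7.5 z -6.3 22.3 worldz 44.0
-36 [6] 38.6
-30 [-19, -14, -12, -9, -5, -4, -1, 1, 3, 4, 5, 12] 41.5
-24 [-21, -19, -13, -11, -9, -8, -7, -5, -2, 0, 2, 6, 8, 10, 10, 13, 14, 17, 18, 20] 40.9
-18 [-25, -23, -20, -17, -17, -16, -12, -9, 11, 14, 17, 19, 23, 26, 28, 28] 40.8
-12 [-22, -18, 20, 23, 25, 25, 27, 27] 40.9
-6 [21, 23, 23, 24, 27] 41.1
0 [-28, -7, 19, 20, 25, 26, 28, 30] 40.3
6 [-26, -23, 17, 19, 22, 23, 24, 26, 27] 41.1
12 [5, 9, 13, 15, 15, 15, 21, 21, 22, 22, 25] 40.8
18 [-17, -15, 9, 9, 9, 12, 13, 14, 14, 19, 21, 22, 25, 25, 26] 41.1
24 [-17, 14, 17, 20, 20, 21, 22, 24] 39.9
30 [-15, 14, 17, 20, 20, 20] 41.0
36 [-19, -16, -13, 12, 15, 16, 17, 19, 19] 41.0
42 [-18, -15, -13, -13, -10, 11, 15, 16, 18, 18, 19] 40.9
48 [-15, -11, -9, 10, 12, 15, 15] 41.3
```

Emit:
{"api": "servo_tool", "payload": {"increments": [[0, 0, 0, 0, 0, -0.001, 0.41], [0, 0, 0, 0, 0.001, 0, 0.44], [0, 0, 0, 0, 0.001, 0, 0.44], [0, 0, 0, 0, 0, 0, 0.44]]}}

```text
time_s: 15.95
eef_pos: [541.0, -19.6, 200.0]
tool_rot: [-1.557, -0.253, 0.251]
wrist_force: [1.0, -0.5, -2.2]
gripper_width: 0.72
```

```bash
for i in 1 2; do python3 jw.py | sed -n '1p;6,12p'; done
```

```text
t 16.00 [541.  -19.6 200. ] yaw 18.41 tilt 0.10 -0.06 F [ 0.1 -0.4 -3.1] w 0.718 j6 -2.01
130 9 x -6.1 8.8 z -7.8 15.1 worldz 67.3
133 13 x -5.4 8.3 z -11.5 16.1 worldz 64.2
136 6 x -7.4 9.0 z -6.5 13.8 worldz 61.1
139 7 x -7.8 7.9 z -5.5 9.6 worldz 58.8
142 11 x -6.2 9.1 z -4.4 12.2 worldz 55.2
145 8 x -8.0 4.8 z -2.4 12.1 worldz 52.5
148 3 x 4.6 7.8 z -5.4 10.5 worldz 50.3
t 16.05 [541.  -19.6 200.1] yaw 18.41 tilt 0.11 -0.06 F [-0.2  0.1 -2.9] w 0.717 j6 -2.01
130 12 x -6.5 10.2 z -9.8 14.6 worldz 67.2
133 12 x -6.2 9.5 z -12.0 15.7 worldz 64.4
136 9 x -9.0 9.7 z -4.8 10.3 worldz 61.2
139 7 x -8.0 9.5 z -3.5 9.0 worldz 58.2
142 7 x -5.7 7.9 z -5.8 9.4 worldz 55.5
145 14 x -7.9 10.7 z -5.7 12.9 worldz 52.2
```

Emit:
{"api": "servo_tool", "payload": {"increments": [[0, 0, 0, 0, 0.004, 0, 0.44], [0, 0, 0, 0, 0.004, 0, 0.44], [0, 0, 0, 0, 0.003, 0, 0.44], [0, 0, 0, 0, 0, 0, 0.44]]}}

```text
time_s: 16.55
eef_pos: [541.0, -19.6, 188.2]
tool_rot: [-1.557, -0.253, 0.251]
wrist_force: [0.1, -0.4, -1.4]
gripper_width: 0.721
```

```bash
python3 -c "
from h import *
st()"; python3 ears.py
```

```text
t 16.55 [541.  -19.6 188.2] yaw 18.41 tilt 0.10 -0.06 F [ 0.1 -0.4 -1.4] w 0.721 j6 -2.01
-30 [-14, -5, 9, 16] 43.7
-24 [-17, -14, -11, -11, -11, -10, -7, -6, -6, 0, 0, 1, 1, 6, 10, 11, 19] 42.3
-18 [-26, -18, -17, -16, -15, -13, -13, -10, 11, 16, 21, 24, 26] 41.4
-12 [-25, -23, -22, -21, -19, 18, 21, 22, 24, 28] 42.0
-6 [19, 22, 23, 23, 27, 29, 29] 41.9
0 [16, 19, 19, 22, 26, 26, 27, 28] 41.9
6 [19, 22, 24, 24, 26] 41.7
12 [8, 9, 11, 13, 15, 15, 18, 18, 20, 22, 23, 25, 25] 40.7
18 [-14, 6, 8, 10, 12, 13, 16, 19, 20, 22, 23, 24, 26] 41.2
24 [10, 17, 19, 21, 23] 39.9
30 [-6, 7, 14, 15, 16, 18, 20] 40.0
36 [-18, -5, 6, 7, 8, 9, 12, 15, 18, 19] 40.3
42 [-14, -12, -7, 4, 6, 6, 8, 8, 15, 17] 40.9
48 [-14, -12, -8, -5, 5, 8, 14, 15, 17] 40.4
```

Emit:
{"api": "servo_tool", "payload": {"increments": [[0, 0, 0, 0, -0.005, 0, 0.44], [0, 0, 0, 0, -0.006, 0, 0.45], [0, 0, 0, -0.0015, 0, -0.001, 0.46], [0, 0, 0, 0, 0, 0, 0.46]]}}

```text
time_s: 17.1
eef_pos: [540.1, -21.2, 200.8]
tool_rot: [-1.558, -0.254, 0.25]
wrist_force: [-0.8, -0.8, -2.3]
gripper_width: 0.732
```

```bash
python3 jw.py | sed -n '1p;6,12p'; python3 ears.py
```

```text
t 17.15 [540.2 -21.1 200.7] yaw 18.41 tilt 0.17 -0.07 F [-0.1  1.3 -2. ] w 0.728 j6 -2.02
130 7 x -4.5 8.2 z -4.5 16.4 worldz 67.9
133 16 x -8.6 8.3 z -10.7 14.7 worldz 64.9
136 6 x -3.8 9.2 z -8.9 8.5 worldz 62.6
139 8 x -5.7 8.6 z -4.3 8.3 worldz 59.0
142 8 x -5.2 9.5 z -1.5 12.0 worldz 56.0
145 9 x -1.8 8.4 z -6.4 11.1 worldz 52.9
-36 [2] 41.1
-30 [-11, -9, -6, -4, -1, 1, 8, 10, 12] 41.9
-24 [-24, -17, -17, -14, -13, -11, -10, -9, -8, -5, -3, -2, 2, 2, 5, 7, 7, 8, 13, 18] 41.7
-18 [-27, -24, -23, -20, -20, -19, -19, -16, -15, -14, -8, 8, 8, 11, 15, 16, 17, 20, 21, 22, 25, 28] 40.9
-12 [-24, -21, 0, 21, 24, 25, 28, 28] 41.1
-6 [20, 23, 26, 26, 29] 42.1
0 [19, 21, 23, 23, 24, 26] 40.7
6 [17, 19, 21, 23, 24, 27] 40.5
12 [8, 11, 13, 16, 18, 19, 22, 22, 28] 42.0
18 [-17, 6, 9, 9, 12, 13, 15, 15, 20, 22, 23, 26] 40.9
24 [11, 17, 20, 20, 22, 23, 23, 24] 41.0
30 [-14, 12, 17, 17, 19, 20, 20, 22] 41.1
36 [-18, -16, -13, -13, -11, 14, 16, 17, 18, 19, 20] 40.2
42 [-18, -17, -13, -11, -10, 10, 12, 14, 14, 16, 16, 17] 40.9
48 [-15, -13, -12, 11, 14, 15] 40.2
```

Emit:
{"api": "servo_tool", "payload": {"increments": [[0, 0, 0, -0.001, 0.003, 0.001, 0.46], [0, 0, 0, 0, 0.004, 0, 0.46], [0, 0, 0, 0, 0.004, 0, 0.46], [0, 0, 0, 0, 0.002, 0, 0.46], [0, 0, 0, 0, 0, 0, 0.46]]}}

```text
time_s: 17.82
eef_pos: [538.6, -20.3, 186.1]
tool_rot: [-1.557, -0.254, 0.251]
wrist_force: [1.2, 0.5, -1.6]
gripper_width: 0.734
```

```bash
python3 -c "
from h import *
st()"; python3 ears.py
```

```text
t 17.82 [538.6 -20.3 186.1] yaw 18.41 tilt 0.11 -0.06 F [ 1.2  0.5 -1.6] w 0.734 j6 -2.02
-30 [-10] 43.9
-24 [-17, -14, -9, -8, -7, -4, -1, 3, 3, 7] 42.6
-18 [-19, -17, -17, -15, -12, -10, 12, 14, 19, 21, 24, 25, 27] 42.8
-12 [-21, -19, -19, -18, 21, 21, 23, 26, 27, 28] 42.0
-6 [19, 20, 23, 24, 26, 26, 28, 28, 30] 42.1
0 [20, 21, 24, 26, 28, 29] 40.8
6 [17, 19, 21, 24, 24, 26, 27] 41.8
12 [8, 9, 11, 12, 15, 16, 19, 19, 20, 21, 22] 40.6
18 [6, 8, 9, 9, 13, 16, 16, 16, 19, 20, 22, 23, 24, 25] 40.1
24 [13, 18, 20, 20, 20, 22] 40.0
30 [6, 15, 15, 18, 18, 18] 39.9
36 [-19, -15, -5, -4, 6, 8, 8, 9, 12, 14, 16, 19, 19, 22] 40.0
42 [-18, -17, -13, -4, -3, 3, 5, 5, 7, 8, 15, 17] 40.2
48 [-9, -6, 4, 7, 11] 40.8
```

Emit:
{"api": "servo_tool", "payload": {"increments": [[0, 0, 0, 0, -0.006, 0, 0.46], [0, 0, 0, 0, -0.005, -0.001, 0.46], [0, 0, 0, 0, 0, -0.001, 0.46], [0, 0, 0, 0, 0.004, 0, 0.46], [0, 0, 0, 0, 0.004, 0, 0.46], [0, 0, 0, 0, 0.003, 0, 0.46], [0, 0, 0, 0, 0, 0, 0.46]]}}

```text
time_s: 18.75
eef_pos: [539.4, -22.4, 186.4]
tool_rot: [-1.558, -0.254, 0.251]
wrist_force: [0.3, 0.1, -1.7]
gripper_width: 0.733
```

```bash
python3 -c "
from h import *
st()"; python3 ears.py; python3 z.py e2.png 535 -20 45
```

```text
t 18.75 [539.4 -22.4 186.4] yaw 18.41 tilt 0.13 -0.07 F [ 0.3  0.1 -1.7] w 0.733 j6 -2.02
-30 [19, 22] 38.1
-24 [-17, -10, -5, -1, 2, 7, 10, 12] 42.6
-18 [-19, -17, -16, -15, -11, 11, 24] 43.3
-12 [-23, -21, -21, -19, -10, 21, 28, 28] 41.6
-6 [-22, -21, 25, 27, 28, 28, 29] 41.9
0 [-2, 20, 22, 25, 26, 26, 27] 41.0
6 [18, 19, 22, 24, 26, 26] 41.7
12 [8, 10, 13, 14, 15, 15, 15, 18, 18, 21, 22, 23, 24] 40.8
18 [6, 6, 10, 10, 12, 13, 15, 16, 17, 20, 20, 24, 24, 26] 40.0
24 [11, 16, 19, 22, 23] 38.8
30 [-8, 4, 5, 19] 40.5
36 [-9, -8, -7, 3, 4, 7, 15, 15, 16, 20, 22] 40.6
42 [-10, -7, -7, -6, 0, 4, 4, 6, 6, 15] 40.7
48 [-9, 1, 4] 42.5
t 18.80 [539.5 -22.4 186.5] yaw 18.42 tilt 0.14 -0.07 F [-0.5  0.2 -1.7] w 0.734 j6 -2.02
```

View pics/e2.png

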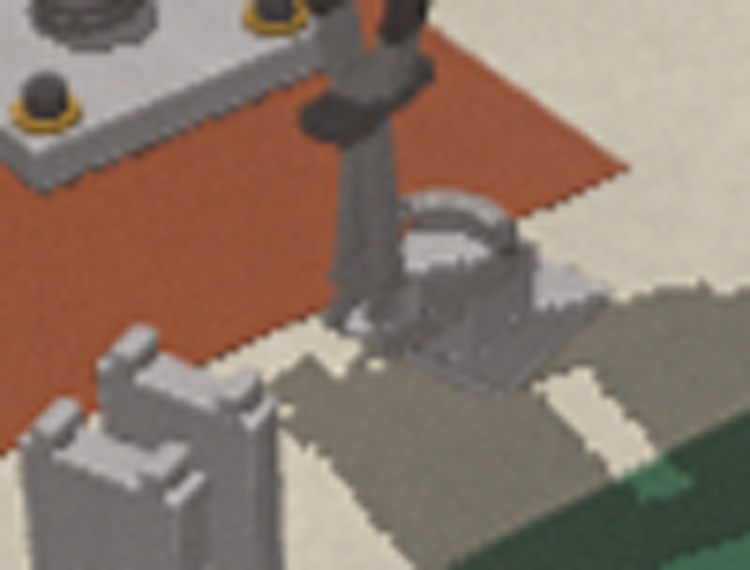

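```bash
python3 - <<'E'
from h import *
W=[]
for i in range(4):
    S=cam('scene');q=cloud(S);m=(abs(q[...,0]-513)<60)&(abs(q[...,1]+26)<55)&(q[...,2]>37)&(q[...,2]<70);W.append(q[m])
W=np.vstack(W);a=np.radians(17.7);ex=np.array([np.cos(a),np.sin(a)]);ey=np.array([-ex[1],ex[0]]);L=W[:,:2]-[500.8,-29.3];X=L@ex;Y=L@ey;Z=W[:,2]
for x in range(-36,56,8):
    o=[]
    for lo,hi in((-32,-20),(-20,-10),(-10,0),(0,10),(10,20),(20,32)):
        k=(X>=x)&(X<x+8)&(Y>=lo)&(Y<hi);z=Z[k];o.append('%5.1f/%4.1f(%d)'%(np.percentile(z,85),np.median(z),len(z)) if len(z)>2 else '     -     ')
    print(x,*o)
E
```

```text
-36      -           -           -           -           -           -     
-28  46.7/46.1(5)  48.1/46.9(20)  48.5/47.2(31)  48.3/47.4(26)  47.9/46.3(15)      -     
-20  47.1/45.0(17)  47.3/44.9(42)  47.4/45.1(17)  47.6/45.5(20)  47.7/46.6(26)  46.8/45.2(20)
-12  45.6/43.5(24)  44.4/40.1(13)      -       37.4/37.2(4)  45.8/44.8(4)  45.9/44.5(33)
-4      -       44.4/42.6(4)  38.1/37.2(3)  37.3/37.3(3)  43.4/43.3(3)  44.4/42.7(40)
4      -           -           -           -       42.8/42.1(14)  43.6/41.8(30)
12      -           -           -       41.2/40.4(15)  42.4/41.2(27)  42.4/40.8(19)
20      -           -           -       40.7/40.7(4)  41.6/40.3(30)  41.7/40.3(21)
28      -           -       61.9/54.5(19)  62.9/54.5(33)  46.7/39.2(18)  40.1/38.5(13)
36      -       61.2/56.0(10)  64.6/54.4(68)  65.9/54.3(78)  39.5/38.5(14)      -     
44      -       62.7/55.4(52)  60.9/46.5(45)  64.1/54.6(81)  38.4/38.1(4)      -     
52      -           -           -           -           -           -
```

```bash
cat > fr.py <<'E'
from h import *
W=[];T=[]
s=r.sense()
for i in range(5):
    S=cam('scene');q=cloud(S);m=(abs(q[...,0]-535)<40)&(abs(q[...,1]+20)<40)&(q[...,2]>20)&(q[...,2]<80);W.append(q[m])
W=np.vstack(W);a=np.radians(18.2);ex=np.array([np.cos(a),np.sin(a)]);ey=np.array([-ex[1],ex[0]]);L=W[:,:2]-[500.8,-29.3];X=L@ex;Y=L@ey;Z=W[:,2]
st()
print('x>33: z bins rows; y list counts -24..24 step 2')
for z in range(74,22,-2):
    k=(Z>=z)&(Z<z+2)&(X>33)&(X<56)
    h=np.histogram(Y[k],np.arange(-24,26,2))[0];print(z,''.join('%3s'%(v if v else '.') for v in h),'x %.0f..%.0f'%(X[k].min(),X[k].max()) if k.any() else '')
E
python3 fr.py
```

```text
t 19.30 [539.6 -22.5 186.9] yaw 18.42 tilt 0.17 -0.07 F [ 0.4  0.7 -1.5] w 0.729 j6 -2.02
x>33: z bins rows; y list counts -24..24 step 2
74   .  .  .  .  .  2  3  5  3  1  .  .  2  2  8  3  .  .  .  .  .  .  .  . x 35..49
72   .  .  .  .  .  2  1  5  3  .  .  .  2  .  9  1  .  .  .  .  .  .  .  . x 36..47
70   .  .  .  .  .  .  2  4  3  .  .  .  1  2  4  3  .  .  .  .  .  .  .  . x 35..47
68   .  .  .  .  .  2  4  9  1  .  .  .  3  .  7  2  .  .  .  .  .  .  .  . x 35..47
66   .  .  .  .  .  1  .  4  3  .  .  .  2  1  5  6  .  .  .  .  .  .  .  . x 36..47
64   .  .  .  .  .  .  2  8  .  .  .  .  2  2  4  5  .  .  .  .  .  .  .  . x 34..48
62   .  .  .  .  4  4  3  6  1  .  .  .  2  3  4  6  1  .  .  .  .  .  .  . x 34..49
60   .  .  .  .  1  3  4  5  2  .  .  1  4  .  6 11  .  .  .  .  .  .  .  . x 33..50
58   .  .  .  .  .  3  2  5  .  .  .  .  1  5  1  2  .  .  .  .  .  .  .  . x 34..49
56   .  .  .  .  2  1  7  6  .  .  .  .  .  .  9  5  .  .  .  .  .  .  .  . x 33..49
54   .  .  .  .  1  3  5  6  1  .  .  .  .  1  5  6  8  1  .  .  .  .  .  . x 33..50
52   .  .  .  4  2  2  5 10
[... 522 characters left out ...]
  2  7  8  5  .  .  .  .  1  .  .  1 x 33..50
38   .  .  1  .  1  .  3  .  1  .  .  3  1  5  5  4  .  1  3  4  .  4  3  . x 33..51
36   .  .  3  5  3  3  2  .  .  .  .  .  2  1  2  .  . 11  9 10 10  5  1  . x 33..51
34   .  1  .  1  7  2  5  .  .  .  .  .  .  .  .  .  .  4  6  4  6  4  2  . x 35..51
32   .  .  .  2  1  1  2  .  .  .  .  .  .  .  .  .  .  3  .  5  4  6  .  . x 34..51
30   .  .  .  1  3  4  3  .  .  .  .  .  .  .  .  .  2  .  2  2  .  1  .  . x 37..51
28   .  .  .  .  .  .  .  .  .  .  .  .  .  .  .  .  .  .  .  .  .  .  .  . 
26   .  .  .  .  .  .  .  .  .  .  .  .  .  .  .  .  .  .  .  .  .  .  .  . 
24   .  .  .  .  .  .  .  .  .  .  .  .  .  .  .  .  .  .  .  .  .  .  .  .
```

Emit:
{"api": "servo_tool", "payload": {"increments": [[0, 0, 0, 0, -0.006, 0, 0.46], [0, 0, 0, -0.001, -0.006, 0.001, 0.48], [0, 0, 0, -0.002, -0.002, 0.0007, 0.49], [0, 0, 0, 0, 0, 0, 0.49]]}}

```text
time_s: 19.8
eef_pos: [536.0, -21.8, 202.2]
tool_rot: [-1.558, -0.255, 0.25]
wrist_force: [-0.5, -0.8, -1.9]
gripper_width: 0.747
```

```bash
python3 fr.py
```

```text
t 20.05 [536.  -21.8 201.8] yaw 18.42 tilt 0.17 -0.08 F [ 0.1  0.6 -1.7] w 0.743 j6 -2.02
x>33: z bins rows; y list counts -24..24 step 2
74   .  .  .  .  .  3  .  2  7  .  .  .  1  1  3 10  .  .  .  .  .  .  .  . x 33..46
72   .  .  .  .  .  .  2  1  1  .  .  .  1  2  2  3  .  .  .  .  .  .  .  . x 35..47
70   .  .  .  .  .  .  2  5  4  .  .  .  .  1  4  9  3  1  .  .  .  .  .  . x 34..46
68   .  .  .  .  .  1  4  5 10  .  .  .  .  .  2  7  7  2  .  .  .  .  .  . x 33..47
66   .  .  .  .  2  1  1  3  4  2  .  .  .  1  3  3  1  .  .  .  .  .  .  . x 35..46
64   .  .  .  .  .  .  .  2  8  2  .  .  .  2  3  .  .  .  .  .  .  .  .  . x 33..46
62   .  .  .  .  .  .  .  3  7  5  1  .  1  3  .  .  .  .  .  .  .  .  .  . x 34..46
60   .  .  .  .  .  .  .  .  4  9  .  .  .  2  .  .  .  .  .  .  .  .  .  . x 35..46
58   .  .  .  .  .  .  .  .  3  5  2  .  2  7  6  1  .  .  .  .  .  .  .  . x 36..47
56   .  .  .  .  .  .  1  .  1  6  .  2  1  5  5  3  .  .  .  .  .  .  .  . x 33..45
54   .  .  .  .  .  .  .  4  .  3  .  .  1  2  5 12  .  .  .  .  .  .  .  . x 33..46
52   .  .  .  .  .  .  1  .
[... 482 characters left out ...]
7  2  .  .  .  .  .  .  .  .  3 10 11  9  7  8  .  . x 33..51
38   .  .  1  2  3  4  1  1  .  .  .  .  .  .  .  .  .  3  2  7  9  4  4  . x 34..51
36   .  .  .  .  2  2  1  .  .  .  .  .  .  .  .  .  .  2  .  2  5  1  .  . x 34..50
34   .  .  .  .  .  .  .  .  .  .  .  .  .  .  .  .  .  1  .  .  .  .  .  . x 49..49
32   .  .  .  .  .  .  .  .  .  .  .  .  .  .  .  .  .  .  .  .  .  .  .  . 
30   .  .  .  .  .  .  .  .  .  .  .  .  .  .  .  .  .  .  .  .  .  .  .  . 
28   .  .  .  .  .  .  .  .  .  .  .  .  .  .  .  .  .  .  .  .  .  .  .  . 
26   .  .  .  .  .  .  .  .  .  .  .  .  .  .  .  .  .  .  .  .  .  .  .  . 
24   .  .  .  .  .  .  .  .  .  .  .  .  .  .  .  .  .  .  .  .  .  .  .  .
```

Emit:
{"api": "servo_tool", "payload": {"increments": [[0, 0, 0, 0, 0.003, 0.0011, 0.49], [0, 0, 0, -0.0005, 0.004, 0, 0.49], [0, 0, 0, 0, 0.004, 0, 0.49], [0, 0, 0, 0, 0.002, 0, 0.49], [0, 0, 0, 0, 0, 0, 0.49]]}}

```text
time_s: 20.68
eef_pos: [534.9, -20.8, 187.2]
tool_rot: [-1.557, -0.254, 0.251]
wrist_force: [-0.3, 0.3, -2.1]
gripper_width: 0.747
```

```bash
python3 fr.py|grep -v '\.  \.  \.  \.  \.  \.  \.  \.  \.  \.  \.  \.  \.  \.  \.  \.  \.  \.  \.  \.  \.  \.  \.  \.'; python3 ears.py | head -5
```

```text
t 20.93 [535.1 -20.8 187.6] yaw 18.42 tilt 0.14 -0.07 F [-0.2  0.5 -2. ] w 0.743 j6 -2.02
x>33: z bins rows; y list counts -24..24 step 2
74   .  .  .  .  .  .  .  2  2  5  .  1  .  .  3  4  3  .  .  .  .  .  .  . x 34..43
72   .  .  .  .  .  .  .  3  3  4  4  .  1  1  2  5  5  .  .  .  .  .  .  . x 33..43
70   .  .  .  .  .  .  .  .  1  6  .  .  .  1  2  1  5  .  .  .  .  .  .  . x 36..42
68   .  .  .  .  .  .  .  3  2  3  .  .  .  .  5  2  4  .  .  .  .  .  .  . x 33..43
66   .  .  .  .  .  .  .  1  .  6  1  .  .  .  1  1  6  .  .  .  .  .  .  . x 34..41
64   .  .  .  .  .  1  1  4  1  7  .  .  .  1  3  1  7  .  .  .  .  .  .  . x 33..44
62   .  .  .  .  .  .  .  6  1  2  .  .  .  1  .  3  9  .  .  .  .  .  .  . x 33..43
60   .  .  .  .  .  1  1  3  1  3  .  .  .  2  1  3  7  .  .  .  .  .  .  . x 36..44
58   .  .  .  .  .  .  .  4  7  2  .  .  .  1  2  1  1  .  .  .  .  .  .  . x 33..44
56   .  .  .  .  .  1  3  2  2  2  .  .  .  .  .  5  4  2  .  .  .  .  .  . x 34..44
54   .  .  .  .  .  .  2  1  8  1  .  .  .  .  1  7  7  6  .  .  .  .  .  . x 33..45
52   .  .  .  .  .  .  2  5
[... 443 characters left out ...]
  6  3  .  2  5  3  5  3  .  . x 33..52
40   .  .  7  6  7  4  3  4  2  2  .  .  .  1  6  7  6  6 14  7 15  5  .  . x 33..53
38   .  .  3  4  5  9  4  1  .  .  .  .  .  .  1  5  2  3  2  4  4  6  2  . x 34..51
36   .  .  .  .  2  1  1  .  .  .  .  .  .  .  .  .  .  4  1  4  1  4  1  . x 34..50
34   .  .  .  .  .  .  .  .  .  .  .  .  .  .  .  .  .  1  .  .  .  .  .  . x 49..49
-30 [-14, -11, -8, -6, -5, -3, 1, 3, 6, 8, 22] 41.4
-24 [-20, -19, -16, -12, -10, -8, -7, -4, -4, -1, -1, 1, 2, 3, 4, 6, 8, 9, 10, 12, 13, 14, 17, 19, 24] 40.5
-18 [-21, -20, -20, -17, -17, -15, -13, -12, -12, -9, 7, 12, 16, 17, 17, 19, 22, 26] 40.8
-12 [2, 21, 23, 25, 26, 27, 28] 40.9
-6 [-15, 21, 22, 22, 25, 28] 40.6
```

Emit:
{"api": "servo_tool", "payload": {"increments": [[0, 0, 0, 0, 0.003, 0, 0.49], [0, 0, 0, 0, 0.003, 0, 0.49], [0, 0, 0, 0, 0.001, 0, 0.49], [0, 0, 0, 0, 0, 0, 0.49]]}}

```text
time_s: 21.48
eef_pos: [535.1, -20.8, 180.0]
tool_rot: [-1.558, -0.254, 0.251]
wrist_force: [-0.2, -0.3, -2.0]
gripper_width: 0.746
```

```bash
python3 fr.py|sed -n '1p;10,24p'; python3 ears.py | head -5
```

```text
t 21.73 [535.1 -20.8 180.2] yaw 18.42 tilt 0.16 -0.07 F [-0.8  0.7 -2. ] w 0.744 j6 -2.02
60   .  .  .  .  .  .  .  2  3  4  .  .  .  .  2  1  7  .  .  .  .  .  .  . x 34..43
58   .  .  .  .  .  .  1  1  3  4  .  .  .  .  4  3  4  .  .  .  .  .  .  . x 34..43
56   .  .  .  .  .  .  1  2  4  2  .  .  .  .  .  2  9  .  .  .  .  .  .  . x 34..46
54   .  .  .  .  .  .  3  2  4  6  .  .  .  .  1  1  4  .  .  .  .  .  .  . x 33..46
52   .  .  .  .  .  1  2  2  5  2  .  .  .  2  1  4  5  .  .  .  .  .  .  . x 34..44
50   .  .  .  .  .  .  2  2  3  4  .  .  .  .  .  3  2  1  .  .  .  .  .  . x 33..45
48   .  .  .  .  .  .  3  1  6  1  .  .  .  .  3  5  5  5  .  .  .  .  .  . x 33..46
46   .  .  .  .  .  2  2  2  7  3  .  .  .  .  1  6  3  7  .  .  .  .  .  . x 34..45
44   .  .  .  .  1  .  1  .  6  3  .  .  .  .  .  3  3  .  .  .  .  .  .  . x 33..45
42   .  1  1  4  5  2  2  .  5  2  3  .  .  2  1  2  .  3  3  7 10  3  .  . x 34..51
40   .  .  8  4  6  3  5  .  7  8  .  .  .  5  .  .  2  7 10  5  8 11  .  1 x 33..51
38   .  .  1  1  5  6  4  .  1  1  8  .  .  2  3  1  1  1  4  6  4  4  1  . x 33..52
36   .  .  .  .  3  .  2  .  3  2  7  .  .  2  4  1  .  2  .  3  4  6  .  . x 33..50
34   .  .  .  .  .  .  .  1  1  7  .  .  .  2  4  .  .  2  .  .  .  .  .  . x 33..48
32   .  .  .  .  .  .  .  3  3  .  .  .  .  .  .  .  .  .  .  .  .  .  .  . x 42..44
-36 [-11, 1] 39.1
-30 [-12, -12, -6, -2, 1, 3, 6, 13] 41.0
-24 [-20, -19, -17, -16, -13, -11, -10, -7, -6, -5, -3, -3, -3, 1, 2, 6, 7, 7, 9, 11, 12, 15, 17, 18] 41.1
-18 [-23, -22, -20, -17, -17, -13, -13, 8, 8, 12, 15, 21, 21, 22, 26, 27] 40.9
-12 [12, 18, 21, 25, 26, 28] 40.8
```

Emit:
{"api": "servo_tool", "payload": {"increments": [[0, 0, 0, 0, 0.001, 0, 0.35], [0, 0, 0, 0, 0, 0, 0.25], [0, 0, 0, 0, 0, 0, 0.18], [0, 0, 0, 0, 0, 0, 0.18]], "squeeze": 60}}

```text
time_s: 22.28
eef_pos: [535.3, -20.7, 179.4]
tool_rot: [-1.557, -0.255, 0.25]
wrist_force: [0.5, 0.8, -1.0]
gripper_width: 0.593
```

```bash
python3 fr.py|sed -n '1p;10,26p'; python3 ears.py | head -5
```

```text
t 22.52 [535.2 -20.7 179.4] yaw 18.41 tilt 0.18 -0.06 F [-0.2  0.9  0.5] w 0.592 j6 -2.02
60   .  .  .  .  2  2  4  4  .  .  .  .  .  .  .  .  3  3  6  2  .  .  .  . x 33..44
58   .  .  .  .  1  1  1  5  .  .  .  .  .  .  .  .  3  4  4  4  .  .  .  . x 35..44
56   .  .  .  .  4  1  3  1  .  .  .  .  .  .  .  .  2  .  3  6  .  .  .  . x 33..43
54   .  .  .  .  .  1  7  7  .  .  .  .  .  .  .  .  .  3  4  8  .  .  .  . x 33..43
52   .  .  .  .  4  1  3  .  .  .  .  .  .  .  .  .  .  3  2  4  1  .  .  . x 36..44
50   .  .  .  .  2  1 10  2  .  .  .  .  .  .  .  .  .  1  5  4  2  .  .  . x 33..46
48   .  .  .  .  1  3  4  .  .  .  .  .  .  .  .  .  .  .  1  5  6  .  .  . x 34..44
46   .  .  .  .  .  2  2  .  .  .  .  .  .  .  .  .  .  .  5  5  .  .  .  . x 36..47
44   .  .  .  .  .  3  3  .  .  .  .  .  .  .  .  .  .  .  2  .  1  2  .  . x 36..44
42   .  .  .  3  .  9  1  .  .  .  .  .  .  .  .  .  .  .  2  7 10  8  .  1 x 33..46
40   .  1  1  5  2  7  4  1  .  .  .  .  .  .  .  .  .  .  8  1  6  1  3  2 x 34..50
38   4  1  2  3  6  5  6  .  .  .  .  .  .  .  .  .  .  .  .  4  6 19  5  5 x 33..53
36   .  3  5  2  2  7  7  2  1  .  .  .  .  .  .  .  .  .  4  2  4  5  6  3 x 33..51
34   .  .  1  3  4  6  6  6  .  .  .  .  .  .  .  .  .  .  .  1  .  6  7  3 x 34..52
32   .  .  2  1  .  5  4  3  .  .  .  .  .  .  .  .  .  .  4  .  1  3  .  . x 34..51
30   .  .  .  .  .  3  1  9  .  .  .  .  .  .  .  .  .  .  .  .  .  .  .  . x 35..45
28   .  .  .  .  2  2  4  .  .  .  .  .  .  .  .  .  .  .  .  .  5  .  .  . x 33..46
-36 [2] 43.6
-30 [-7, 10] 44.1
-24 [-24, -23, -17, -14, -11, -11, -10, -8, -8, -6, -5, -2, 0, 2, 13, 21] 41.7
-18 [-19, -17, -15, -15, -13, -11, -6, 8, 11, 16, 17, 19, 26] 41.8
-12 [14, 21, 26, 28, 29] 41.4
```

Emit:
{"api": "servo_tool", "payload": {"increments": [[0, 0, 0, 0, -0.0025, 0, 0.18], [0, 0, 0, 0, -0.0005, 0, 0.18], [0, 0, 0, 0, 0, 0, 0.18]]}}

```text
time_s: 22.95
eef_pos: [535.1, -20.8, 182.4]
tool_rot: [-1.558, -0.254, 0.25]
wrist_force: [0.6, 0.4, -1.8]
gripper_width: 0.589
```

```bash
python3 fr.py|sed -n '1p;14,26p'; python3 ears.py | head -5
```

```text
t 23.20 [535.1 -20.8 182.3] yaw 18.41 tilt 0.15 -0.07 F [-0.8  0.5 -1.9] w 0.593 j6 -2.02
52   .  .  .  .  3  5  4  1  .  .  .  .  .  .  .  .  .  2  2  6  1  .  .  . x 34..47
50   .  .  .  3  2  3  1  .  .  .  .  .  .  .  .  .  .  1  4  7  .  .  .  . x 37..45
48   .  .  .  .  .  3  2  .  .  .  .  .  .  .  .  .  .  .  2  4  1  4  .  . x 36..45
46   .  .  .  2  2  5  2  .  .  .  .  .  .  .  .  .  .  .  2  4  7  1  .  . x 35..46
44   .  .  2  2  3  5  5  .  .  .  .  .  .  .  .  .  .  1  5  4  5  5  .  . x 34..49
42   .  1  .  4  3  5  7  1  .  .  .  .  .  .  .  .  .  .  5  4  8  9  7  2 x 33..51
40   .  5  2  2  7 11  5  .  .  .  .  .  .  .  .  .  .  2  1  5  4  8  4  5 x 34..52
38   1  .  2  3  2  8  6  1  .  .  .  .  .  .  .  .  .  .  2  3  2  7  6  5 x 33..52
36   .  1  2  .  1  2  7  3  1  .  .  .  .  .  .  .  .  .  1  1  4  3  5  2 x 34..51
34   .  .  1  1  .  3  5  4  .  .  .  .  .  .  .  .  .  .  .  .  1  .  .  . x 36..49
32   .  .  .  .  .  1  7  1  .  .  .  .  .  .  .  .  .  .  .  .  .  .  .  . x 33..46
30   .  .  .  .  3  3  2  .  .  .  .  .  .  .  .  .  .  .  .  .  4  .  .  . x 37..45
28   .  .  .  2  .  .  .  .  .  .  .  .  .  .  .  .  .  .  .  1  .  .  .  . x 42..43
-36 [1] 39.1
-30 [-11, -7, -5, -2, 0, 2, 6, 8, 13, 15] 41.4
-24 [-18, -16, -13, -12, -9, -8, -6, -4, -3, -1, 0, 1, 5, 8, 10, 11, 14, 17, 19, 20, 23] 41.3
-18 [-19, -19, -17, -17, -15, -13, -12, -10, 1, 16, 17, 19, 20, 22, 24, 24, 25, 28] 41.1
-12 [21, 23, 25, 29] 41.3
```

Emit:
{"api": "servo_tool", "payload": {"increments": [[0, 0, 0, 0, -0.0005, 0, 0.08], [0, 0, 0, 0, -0.0005, 0, 0.0], [0, 0, 0, 0, 0, 0, -0.05], [0, 0, 0, 0, 0, 0, -0.05]], "squeeze": 50}}

```text
time_s: 23.75
eef_pos: [535.1, -20.6, 183.5]
tool_rot: [-1.557, -0.254, 0.25]
wrist_force: [0.4, 0.1, -1.9]
gripper_width: 0.481
```

```bash
sed -i 's/-24,26,2/-36,38,2/' fr.py; python3 fr.py|sed -n '1p;12,26p'; python3 ears.py | head -5
```

```text
t 24.00 [535.1 -20.7 183.5] yaw 18.41 tilt 0.15 -0.05 F [ 0.7  1.6 -1.4] w 0.481 j6 -2.02
56   .  .  .  .  .  .  .  .  .  1  1  6  .  .  .  .  .  .  .  .  .  .  .  .  .  3  1  6  5  .  .  .  .  .  .  . x 34..44
54   .  .  .  .  .  .  .  .  2  2  2  5  .  .  .  .  .  .  .  .  .  .  .  .  .  2  3  4  4  1  .  .  .  .  .  . x 34..45
52   .  .  .  .  .  .  .  .  .  3  1  3  .  .  .  .  .  .  .  .  .  .  .  .  .  2  .  5  5  .  .  .  .  .  .  . x 34..44
50   .  .  .  .  .  .  .  .  5  3  4  3  .  .  .  .  .  .  .  .  .  .  .  .  .  1  1  2  4  .  .  .  .  .  .  . x 33..45
48   .  .  .  .  .  .  .  .  1  2  2  .  .  .  .  .  .  .  .  .  .  .  .  .  1  2  .  3  8  .  2  .  .  .  .  . x 35..46
46   .  .  .  .  .  .  .  3  4  3  7  .  .  .  .  .  .  .  .  .  .  .  .  .  .  .  .  4  4  3  2  .  .  .  .  . x 35..46
44   .  .  .  .  .  .  1  1  2  3  4  .  .  .  .  .  .  .  .  .  .  .  .  .  .  .  .  2  8  8  6  1  .  .  .  . x 35..46
42   .  .  .  .  .  1  .  .  2  5  5  1  .  .  .  .  .  .  .  .  .  .  .  .  .  .  1  4  1  2  7  6  3  .  .  . x 33..51
40   .  .  .  .  .  .  9  9  6  6  4  .  .
[... 389 characters left out ...]
.  .  .  .  .  .  .  .  2  2  1  .  .  .  . x 35..50
32   .  .  .  .  .  .  .  .  .  1  6  2  .  .  .  .  .  .  .  .  .  .  .  .  .  .  .  .  .  2  .  .  .  .  .  . x 35..46
30   .  .  .  .  .  .  .  .  2  2  6  3  .  .  .  .  .  .  .  .  .  .  .  .  .  .  .  .  .  2  .  .  .  .  .  . x 33..46
28   .  .  .  .  .  .  .  1  3  2  1  .  .  .  .  .  .  .  .  .  .  .  .  .  .  .  .  .  1  .  .  .  .  .  .  . x 37..45
-30 [-11, -9, -6, -4, -1, 1, 4, 6, 7, 11, 16] 42.6
-24 [-18, -15, -13, -10, -8, -7, -7, -6, -3, -3, 1, 2, 4, 4, 8, 10, 11, 14, 14, 16, 18, 20, 20, 23] 41.6
-18 [-19, -15, -14, -13, -11, 19, 23, 24, 29] 41.4
-12 [6, 21, 23, 28, 28, 31] 42.1
-6 [-26, 4, 24, 27, 29, 29, 31, 31, 32] 41.6
```

Emit:
{"api": "servo_tool", "payload": {"increments": [[0, 0, 0, 0, -0.0008, 0, -0.15], [0, 0, 0, 0, -0.0005, 0, -0.25], [0, 0, 0, 0, 0, 0, -0.35], [0, 0, 0, 0, 0, 0, -0.45], [0, 0, 0, 0, 0, 0, -0.45]]}}

```text
time_s: 24.68
eef_pos: [535.0, -20.8, 184.7]
tool_rot: [-1.558, -0.254, 0.251]
wrist_force: [-0.2, 0.5, -3.5]
gripper_width: 0.277
```

```bash
python3 fr.py|sed -n '1p;12,26p'; python3 ears.py
```

```text
t 24.93 [535.1 -20.8 184.7] yaw 18.42 tilt 0.15 -0.07 F [-0.9  0.3 -2.8] w 0.279 j6 -2.02
56   .  .  .  .  .  .  2  5  .  .  .  .  .  .  .  .  .  .  .  .  .  .  .  .  .  .  .  1  2  1  6  3  .  .  .  . x 33..43
54   .  .  .  .  .  1  .  5  .  .  .  .  .  .  .  .  .  .  .  .  .  .  .  .  .  .  .  .  1  1  8  8  1  .  .  . x 33..43
52   .  .  .  .  3  2  2  3  .  .  .  .  .  .  .  .  .  .  .  .  .  .  .  .  .  .  .  .  4  .  4  5  2  .  .  . x 35..44
50   .  .  .  .  1  5  4  1  .  .  .  .  .  .  .  .  .  .  .  .  .  .  .  .  .  .  .  .  .  .  .  7  2  .  .  . x 34..46
48   .  .  .  .  5  1  3  .  .  .  .  .  .  .  .  .  .  .  .  .  .  .  .  .  .  .  .  .  .  .  3  8  .  .  .  . x 34..47
46   .  .  .  .  5  5  2  .  .  .  .  .  .  .  .  .  .  .  .  .  .  .  .  .  .  .  .  .  .  .  .  4  3 10  2  . x 35..45
44   .  .  .  2  .  3  1  .  .  .  .  .  .  .  .  .  .  .  .  .  .  .  .  .  .  .  .  .  .  .  3  7  6  5  3  . x 34..46
42   .  .  2  1  6  6  1  .  .  .  .  .  .  .  .  .  .  .  .  .  .  .  .  .  .  .  .  .  .  .  2  .  2  6  6  7 x 34..50
40   .  4  5  2  4  4  2  .  .  .  .  .  .
[... 943 characters left out ...]
 1, 1, 4, 4, 7, 8, 9, 11, 17, 18] 41.6
-18 [-30, 8, 14, 15, 16, 21, 21, 23, 24, 25, 27] 41.7
-12 [-27, 9, 11, 22, 24, 26, 28, 30, 30] 41.0
-6 [-31, -29, -29, -26, -24, -24, 25, 25, 26, 28, 32] 41.9
0 [-31, -30, -29, -25, -24, -22, -22, 26, 28, 31, 32, 33] 41.8
6 [-30, -28, -25, -23, 23, 24, 25, 25, 28, 30, 31, 32] 41.5
12 [-29, -28, -25, -22, -22, -21, 21, 22, 24, 27, 28, 34, 35] 41.6
18 [-28, -28, -24, -23, -19, -19, -17, -15, 23, 24, 26, 30, 32, 32, 35, 35] 41.5
24 [-24, -19, -19, 31, 31, 33, 35, 35] 40.5
30 [-24, -24, 31, 32, 34, 35] 42.4
36 [-28, -27, -25, -24, -24, 29, 32, 35] 41.0
42 [-33, -31, -29, -29, -27, -27, -24, 27, 29, 30, 32, 34, 34, 35, 36, 36] 41.4
48 [-32, -29, 30, 33] 40.3
```

Emit:
{"api": "servo_tool", "payload": {"increments": [[0, 0, 0, 0, 0, 0, -0.6], [0, 0, 0, 0, -0.002, 0, -0.6], [0, 0, 0, 0, -0.004, 0, -0.6], [0, 0, 0, 0, -0.005, 0, -0.6], [0, 0, 0, 0, -0.005, 0, -0.6], [0, 0, 0, 0, 0, 0, -0.6]]}}

```text
time_s: 25.72
eef_pos: [535.2, -20.8, 202.3]
tool_rot: [-1.558, -0.255, 0.25]
wrist_force: [1.3, -0.2, -3.4]
gripper_width: 0.252
```

```bash
cat > rt.py <<'E'
from h import *
# carried ring in tool frame (x: ring x, y: down, z: lateral)
W=[];st()
for i in range(4):
    s=r.sense();M=Ro.from_rotvec(s['tool_rot']).as_matrix()
    S=cam('scene');q=cloud(S);L=(q-s['eef_pos'])@M
    m=(L[...,0]>-85)&(L[...,0]<20)&(abs(L[...,2])<45)&(L[...,1]>120)&(L[...,1]<158);W.append(L[m])
L=np.vstack(W)
for x in range(-85,20,7):
    k=(L[:,0]>=x)&(L[:,0]<x+7)
    o=[]
    for lo,hi in((-40,-20),(-20,-8),(-8,8),(8,20),(20,40)):
        w=L[k&(L[:,2]>=lo)&(L[:,2]<hi)];o.append('%5.1f..%5.1f(%3d)'%(*np.percentile(w[:,1],(8,92)),len(w)) if len(w)>3 else ' '*17)
    w=L[k&(L[:,1]>134)&(L[:,1]<150)];print(x,*o,'z %.1f..%.1f'%(w[:,2].min(),w[:,2].max()) if len(w) else '')
np.save('rt.npy',L)
E
python3 rt.py
```

```text
t 25.73 [535.2 -20.8 202.3] yaw 18.42 tilt 0.19 -0.08 F [ 1.3 -0.2 -3.4] w 0.252 j6 -2.02
-85                                                                                           
-78                                                                                           
-71                   142.4..143.7(  6) 140.9..143.7( 10) 141.7..142.7(  4)                   z -13.7..12.7
-64                   141.5..143.9( 17) 140.5..147.1( 51) 140.5..143.8( 21)                   z -18.0..24.1
-57                   140.5..147.6( 15) 140.6..145.9( 20) 141.0..146.5( 22) 139.5..142.7( 19) z -15.8..28.2
-50 141.9..146.2(  8)                                                       140.1..143.0( 23) z -26.0..32.2
-43 142.0..146.2( 28)                                                       140.4..145.1( 30) z -28.7..35.1
-36 141.8..147.4( 31)                                                       140.9..146.4( 33) z -31.2..36.2
-29 141.7..144.7( 19)                                                       141.5..145.6( 30) z -28.1..36.4
-22 142.3..146.1( 22) 141.3..148.6( 17)                                     141.1..144.1( 44) z -29.0..38.9
-15 142.2..148.5( 11) 142.2..148.8( 26)                                     133.4..145.1( 31) z -25.9..39.3
-8 136.1..154.6( 30) 120.6..129.5( 11)                                     123.8..150.6( 70) z -24.7..38.8
-1 126.6..153.7( 56) 121.0..132.5( 19)                                     121.4..145.3(107) z -32.9..38.3
6 132.2..152.0( 74) 120.7..134.1(  8)                                     127.7..152.6( 77) z -33.1..38.1
13 143.9..147.5(  9)                                                       141.6..146.9(  8) z -32.8..36.4
```

```bash
python3 - <<'E'
from h import *
from scipy.optimize import least_squares
L=np.load('rt.npy');k=(L[:,1]>138)&(L[:,1]<145)&(L[:,0]<-14);P=L[k][:,[0,2]]
for r0 in (None,26.5):
    f=least_squares(lambda p:np.hypot(P[:,0]-p[0],P[:,1]-p[1])-(p[2] if r0 is None else r0),[-34,2,27],loss='soft_l1')
    R=np.hypot(*(P-f.x[:2]).T);print(len(P),f.x.round(2),np.percentile(R,(2,50,98)).round(1))
print('x min/max',L[(L[:,1]>138)&(L[:,1]<150)][:,0].min(),L[(L[:,1]>138)&(L[:,1]<150)][:,0].max())
D=np.load('c0.npz');q=np.vstack([D['PT'].reshape(-1,3),D['PS'].reshape(-1,3)])
w=q[(q[:,0]>540)&(q[:,0]<760)&(q[:,1]>-420)&(q[:,1]<-120)&(q[:,2]>50)&(q[:,2]<350)]
print('big pliers',w.min(0),w.max(0))
# scene post axis in scene cloud: cone/top circle
for nm in('PS','PT'):
    w=D[nm].reshape(-1,3);w=w[np.hypot(w[:,0]-503,w[:,1]+277)<40]
    t=w[w[:,2]>w[:,2].max()-2.5];print(nm,'top pts',len(t),t.mean(0),'zmax',w[:,2].max())
    c=w[(w[:,2]>80)&(w[:,2]<105)]; f=least_squares(lambda p:np.hypot(c[:,0]-p[0],c[:,1]-p[1])-26,[503,-277]);print('collar axis',len(c),f.x,np.abs(f.fun).mean())
    g=w[(w[:,2]>19)&(w[:,2]<25)]
plan(537,-267.5,310,18.4,8)
E
```

```text
422 [-32.27   3.37  28.99] [22.9 29.  36.7]
422 [-34.08   3.63  27.  ] [22.3 28.5 36.6]
x min/max -69.03151398765458 15.345634315684512
big pliers [ 638.49026601 -303.23614577   50.02568435] [ 708.61795962 -213.06893077  234.52012959]
PS top pts 11 [ 506.29328207 -277.32094578  118.40880077] zmax 120.04915684348683
collar axis 141 [ 502.6835976  -277.04934295] 1.7104953091869581
PT top pts 30 [ 501.70950427 -277.95890947  120.31589104] zmax 121.82867861439101
collar axis 132 [ 502.97799584 -277.64589464] 1.4296335021341737
total turn deg [0.1 0.  0.1] dist 269.5 per row 33.7
[0.0, 0.0, 0.0] [-0.0095, -0.0135, -0.0294]
[0.0, 0.0, 0.0] [-0.0095, -0.0135, -0.0294]
[0.0, 0.0, 0.0] [-0.0095, -0.0135, -0.0294]
[0.0, 0.0, 0.0] [-0.0095, -0.0135, -0.0294]
[0.0, 0.0, 0.0] [-0.0095, -0.0135, -0.0294]
[0.0, 0.0, 0.0] [-0.0095, -0.0135, -0.0294]
[0.0, 0.0, 0.0] [-0.0095, -0.0135, -0.0294]
[0.0, 0.0, 0.0] [-0.0095, -0.0135, -0.0294]
```

Emit:
{"api": "servo_tool", "payload": {"increments": [[0, 0, 0, 0, -0.015, 0, -0.6], [0, 0, 0, 0, -0.025, 0, -0.6], [0, 0, 0, -0.003, -0.025, -0.01, -0.6], [0, 0, 0, -0.006, -0.02, -0.02, -0.6], [0, 0, 0, -0.009, -0.01, -0.027, -0.6], [0, 0, 0, -0.01, -0.004, -0.03, -0.6], [0, 0, 0, -0.01, 0, -0.03, -0.6], [0, 0, 0, -0.01, 0, -0.03, -0.6], [0, 0, 0, -0.01, 0, -0.03, -0.6], [0, 0, 0, -0.008, 0, -0.025, -0.6], [0, 0, 0, -0.004, 0, -0.015, -0.6], [0, 0, 0, 0, 0, 0, -0.6]]}}

```text
time_s: 27.42
eef_pos: [537.1, -255.2, 315.2]
tool_rot: [-1.561, -0.26, 0.247]
wrist_force: [0.4, -0.1, -2.6]
gripper_width: 0.251
```

```bash
python3 -c "
from h import *
st();plan(537,-267.5,290,18.4,2)"
```

```text
t 27.43 [ 537.1 -255.2  315.2] yaw 18.49 tilt 0.51 -0.21 F [ 0.4 -0.1 -2.6] w 0.251 j6 -2.42
total turn deg [0.4 0.1 0.4] dist 28.0 per row 14.0
[0.003, 0.001, 0.004] [-0.0021, 0.0126, -0.0057]
[0.003, 0.001, 0.004] [-0.002, 0.0126, -0.0058]
```

Emit:
{"api": "servo_tool", "payload": {"increments": [[0.003, 0.001, 0.004, -0.002, 0.008, -0.0055, -0.6], [0.002, 0.001, 0.003, -0.002, 0.008, -0.0055, -0.6], [0.001, 0, 0.001, 0, 0.002, 0, -0.6], [0, 0, 0, 0, 0, 0, -0.6]]}}

```text
time_s: 27.92
eef_pos: [537.1, -265.4, 295.8]
tool_rot: [-1.555, -0.252, 0.255]
wrist_force: [0.7, 0.7, -3.3]
gripper_width: 0.252
```

```bash
python3 rt.py; cat > al.py <<'E'
from h import *
from scipy.optimize import least_squares
# ring circle vs post top, both in the same clouds
for n in('scene','top'):
    A=[];B=[]
    for i in range(3):
        s=r.sense();p=s['eef_pos'];M=Ro.from_rotvec(s['tool_rot']).as_matrix();c=cam(n);q=cloud(c);L=(q-p)@M
        m=(L[...,1]>138)&(L[...,1]<146)&(L[...,0]<-14)&(L[...,0]>-80)&(abs(L[...,2]-3)<42);A.append(q[m])
        m=(np.hypot(q[...,0]-503,q[...,1]+277)<36)&(q[...,2]>75)&(q[...,2]<p[2]-150);B.append(q[m])
    A=np.vstack(A);B=np.vstack(B);print(n,len(A),len(B))
    if len(A)>60:
        f=least_squares(lambda v:np.hypot(A[:,0]-v[0],A[:,1]-v[1])-27.5,[503,-277],loss='soft_l1');print(' ring mid',f.x.round(1),'z',np.median(A[:,2]).round(1))
    if len(B)>30:
        k=B[:,2]<106;f=least_squares(lambda v:np.hypot(B[k][:,0]-v[0],B[k][:,1]-v[1])-26,[503,-277],loss='soft_l1');print(' collar axis',f.x.round(1),'post zmax',B[:,2].max().round(1),k.sum())
E
python3 al.py; python3 z.py post.png 505 -270 125
```

```text
t 27.93 [ 537.1 -265.4  295.8] yaw 18.49 tilt -0.11 0.05 F [ 0.7  0.7 -3.3] w 0.252 j6 -2.43
-85                                                                                           
-78                                                                                           
-71                   143.2..144.6(  4) 141.2..142.8( 11)                                     z -17.1..14.8
-64                   141.8..143.6( 17) 141.7..148.7( 36) 140.5..143.3( 16)                   z -22.7..20.6
-57                   141.8..146.9( 21) 140.1..147.1( 17) 141.5..146.5( 13) 140.8..145.6( 12) z -22.0..30.2
-50                   141.0..145.7(  4)                                     140.5..144.9( 21) z -16.4..32.0
-43 142.5..149.0(  9)                                                       140.7..147.9( 25) z -29.9..36.0
-36 142.8..148.5( 17)                                                       141.2..145.8( 24) z -28.5..36.1
-29 142.4..144.4( 16) 142.8..149.2(  9)                                     141.4..147.7( 28) z -30.0..36.6
-22 142.8..145.8( 17) 142.3..146.2(  9)                      
[... 166 characters left out ...]
53.6( 38) 123.1..131.4( 12)                                     123.5..152.6( 64) z -25.4..39.2
-1 127.7..151.6( 65) 121.1..128.2( 15)                                     122.0..152.5(108) z -31.1..38.7
6 133.2..154.3( 66) 124.0..128.9(  4)                                     122.7..152.6( 67) z -34.3..40.9
13 145.3..148.6(  9)                                                       141.9..145.5(  7) z -32.2..37.7
scene 250 732
 ring mid [ 504.4 -272.4] z 153.5
 collar axis [ 503.2 -276.9] post zmax 119.9 517
top 604 792
 ring mid [ 502.9 -273.4] z 155.2
 collar axis [ 503.7 -276.8] post zmax 146.2 307
t 28.43 [ 537.1 -265.8  296.2] yaw 18.47 tilt -0.08 0.02 F [-0.1 -0.6 -3.6] w 0.250 j6 -2.43
```

View pics/post.png

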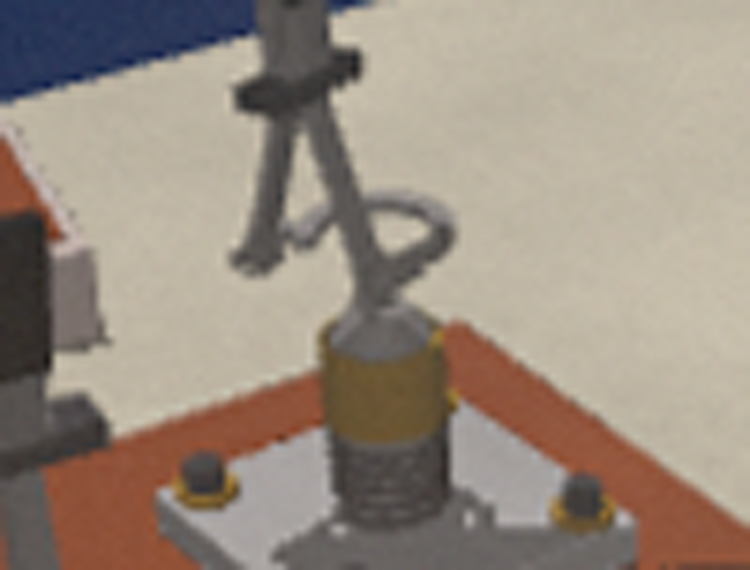

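Emit:
{"api": "servo_tool", "payload": {"increments": [[0, 0, 0, -0.001, 0.006, -0.002, -0.6], [0, 0, 0, -0.0005, 0.007, -0.0015, -0.6], [0, 0, 0, 0, 0.005, 0, -0.6], [0, 0, 0, 0, 0, 0, -0.6]]}}

```text
time_s: 28.98
eef_pos: [536.5, -269.8, 276.3]
tool_rot: [-1.555, -0.251, 0.254]
wrist_force: [0.0, -0.4, -3.4]
gripper_width: 0.249
```

```bash
python3 -c "
from h import *
st()"; sed -i 's/<27)/<27)/; s/q\[...,2\]<p\[2\]-150/q[...,2]<104/' al.py; python3 al.py;python3 al.py
```

```text
t 28.98 [ 536.5 -269.8  276.3] yaw 18.46 tilt -0.13 0.05 F [ 0.  -0.4 -3.4] w 0.249 j6 -2.44
scene 227 461
 ring mid [ 503.9 -276.9] z 133.9
 collar axis [ 503.1 -276.8] post zmax 104.0 461
top 578 199
 ring mid [ 502.4 -277.7] z 136.1
 collar axis [ 503.2 -277. ] post zmax 104.0 199
scene 243 463
 ring mid [ 504.7 -276.7] z 134.5
 collar axis [ 503.1 -276.9] post zmax 104.0 463
top 584 202
 ring mid [ 502.2 -277.6] z 136.0
 collar axis [ 503.4 -276.9] post zmax 103.9 202
```

Emit:
{"api": "servo_tool", "payload": {"increments": [[0, 0, 0, 0, 0.005, 0, -0.6], [0, 0, 0, 0, 0.005, 0, -0.6], [0, 0, 0, 0, 0.004, 0, -0.6], [0, 0, 0, 0, 0, 0, -0.6]]}}

```text
time_s: 30.08
eef_pos: [536.5, -269.8, 261.6]
tool_rot: [-1.555, -0.251, 0.254]
wrist_force: [0.8, -0.8, -1.8]
gripper_width: 0.256
```

```bash
python3 -c "
from h import *
st()"; python3 al.py
```

```text
t 30.07 [ 536.5 -269.8  261.6] yaw 18.47 tilt -0.11 0.04 F [ 0.8 -0.8 -1.8] w 0.256 j6 -2.44
scene 265 404
 ring mid [ 505.4 -277.3] z 118.9
 collar axis [ 503.2 -276.6] post zmax 104.0 404
top 844 157
 ring mid [ 501.8 -278.3] z 120.4
 collar axis [ 502.9 -276.8] post zmax 104.0 157
```

Emit:
{"api": "servo_tool", "payload": {"increments": [[0, 0, 0, 0, 0.003, 0, -0.6], [0, 0, 0, 0, 0, 0, -0.6]]}}

```text
time_s: 30.62
eef_pos: [536.7, -269.9, 259.2]
tool_rot: [-1.556, -0.252, 0.254]
wrist_force: [0.5, 0.2, -3.5]
gripper_width: 0.254
```

```bash
python3 -c "
from h import *
for i in range(3): st();r.read_camera('top')"; python3 rt.py
```

```text
t 30.62 [ 536.7 -269.9  259.2] yaw 18.47 tilt -0.05 -0.00 F [ 0.5  0.2 -3.5] w 0.254 j6 -2.44
t 30.68 [ 536.8 -270.   259.3] yaw 18.47 tilt -0.04 -0.01 F [-0.6  0.2 -3.3] w 0.250 j6 -2.44
t 30.73 [ 536.8 -270.   259.4] yaw 18.46 tilt -0.03 -0.01 F [-0.7 -0.7 -3.5] w 0.251 j6 -2.44
t 30.77 [ 536.8 -270.   259.5] yaw 18.47 tilt -0.02 -0.01 F [ 0.1 -0.3 -3.4] w 0.250 j6 -2.44
-85                                                                                           
-78                                                                                           
-71                   142.3..143.8(  6) 141.5..143.8(  6)                                     z -12.9..11.8
-64                   141.8..149.2( 16) 141.0..148.6( 37) 140.3..143.9( 15)                   z -18.5..20.6
-57                   141.2..147.2( 31) 141.2..147.2( 12) 141.0..146.9( 13) 141.0..142.9( 12) z -18.7..27.3
-50                                     142.7..143.7(  4) 141.3..147.0(  6) 141.3..146.5( 19) z -12.3..33.0
-43 142.5..148.7(  8)                   141.3..143.3( 16) 141.6..145.2( 17) 141.6..157.1( 32) z -29.9.
[... 164 characters left out ...]
        140.8..146.2( 16) 141.3..155.7( 32) z -31.3..34.6
-22 142.0..147.9( 21) 142.7..156.5( 18) 147.3..154.7( 23)                   141.9..146.8( 25) z -32.2..38.4
-15 143.3..148.2( 15) 143.0..155.6( 33) 151.9..157.5( 34)                   140.8..147.7( 35) z -27.3..39.0
-8 132.2..151.4( 38) 120.5..131.2( 12)                                     123.0..151.3( 67) z -26.7..38.2
-1 123.0..154.7( 56) 121.5..132.4( 12)                                     122.8..150.0( 90) z -28.6..40.4
6 132.0..151.6( 67) 120.3..130.5( 11)                                     122.3..152.5( 66) z -32.5..39.8
13 144.2..148.0(  9)                                                       142.4..146.8(  8) z -30.8..38.7
```

Emit:
{"api": "servo_tool", "payload": {"increments": [[0, 0, 0, 0, 0.003, 0, -0.6], [0, 0, 0, 0, 0.002, 0, -0.6], [0, 0, 0, 0, 0, 0, -0.6]]}}

```text
time_s: 31.35
eef_pos: [536.8, -270.0, 254.0]
tool_rot: [-1.556, -0.253, 0.253]
wrist_force: [-0.4, 1.0, -2.9]
gripper_width: 0.254
```

```bash
cat > lv.py <<'E'
from h import *
# ring top heights in tool-down coords by quadrant + collar height
L=[];Q=[]
for i in range(3):
    st() if i==0 else 0
    s=r.sense();M=Ro.from_rotvec(s['tool_rot']).as_matrix();S=cam('scene');q=cloud(S);l=(q-s['eef_pos'])@M
    m=(l[...,0]>-80)&(l[...,0]<25)&(abs(l[...,2]-3)<45);L.append(l[m]);Q.append(np.c_[q[m],S['frame'][m]])
L=np.vstack(L);Q=np.vstack(Q)
for nm,k in dict(back=(L[:,0]<-58)&(abs(L[:,2]-3)<25),left=(L[:,2]>24)&(L[:,0]>-55)&(L[:,0]<-15),right=(L[:,2]<-19)&(L[:,0]>-55)&(L[:,0]<-12),ears=(L[:,0]>9)&(abs(L[:,2]-3)>24)).items():
    k=k&(L[:,1]>132)&(L[:,1]<152);print(nm,'ring down med %.1f top %.1f'%(np.median(L[k,1]),np.percentile(L[k,1],8)),k.sum())
b=(Q[:,3]>Q[:,5]*1.5)&(Q[:,3]>70)&(np.hypot(Q[:,0]-503,Q[:,1]+277)<29)&(Q[:,2]>60);print('brass z',np.percentile(Q[b,2],(2,50,98)).round(1),b.sum())
p=(np.hypot(Q[:,0]-503,Q[:,1]+277)<20);print('post zmax',Q[p,2].max())
E
python3 lv.py
```

```text
t 31.35 [ 536.8 -270.   254. ] yaw 18.47 tilt -0.03 -0.01 F [-0.4  1.  -2.9] w 0.254 j6 -2.44
back ring down med 142.1 top 141.0 42
left ring down med 142.7 top 141.0 91
right ring down med 143.8 top 142.0 59
ears ring down med 144.5 top 138.9 44
brass z [ 65.4  80.7 103.2] 392
post zmax 427.08303105898483
```

Emit:
{"api": "servo_tool", "payload": {"increments": [[0, 0, 0, 0, 0.003, 0, -0.6], [0, 0, 0, 0, 0.002, 0, -0.6], [0, 0, 0, 0, 0, 0, -0.6]]}}

```text
time_s: 31.88
eef_pos: [537.0, -269.9, 249.4]
tool_rot: [-1.556, -0.253, 0.253]
wrist_force: [-0.4, 0.5, -0.7]
gripper_width: 0.248
```

```bash
python3 lv.py
```

```text
t 31.88 [ 537.  -269.9  249.4] yaw 18.46 tilt 0.03 -0.02 F [-0.4  0.5 -0.7] w 0.248 j6 -2.44
back ring down med 141.8 top 140.5 48
left ring down med 142.1 top 140.4 103
right ring down med 144.0 top 142.1 61
ears ring down med 145.4 top 141.2 35
brass z [ 63.4  77.8 100.8] 374
post zmax 445.11949460838855
```

Emit:
{"api": "servo_tool", "payload": {"increments": [[0, 0, 0, 0, 0.003, 0, -0.6], [0, 0, 0, 0, 0.003, 0, -0.6], [0, 0, 0, 0, 0.002, 0, -0.6], [0, 0, 0, 0, 0, 0, -0.6]]}}

```text
time_s: 32.52
eef_pos: [537.1, -269.9, 241.3]
tool_rot: [-1.557, -0.253, 0.252]
wrist_force: [-0.7, 1.0, -0.5]
gripper_width: 0.251
```

```bash
python3 lv.py
```

```text
t 32.52 [ 537.1 -269.9  241.3] yaw 18.46 tilt 0.05 -0.03 F [-0.7  1.  -0.5] w 0.251 j6 -2.44
back ring down med 141.1 top 140.0 21
left ring down med 141.8 top 134.6 119
right ring down med 143.5 top 142.1 53
ears ring down med 145.2 top 137.3 41
brass z [60.3 72.8 93.8] 335
post zmax 447.5586906197722
```

Emit:
{"api": "servo_tool", "payload": {"increments": [[0, 0, 0, 0, 0.0015, 0, -0.6], [0, 0, 0, 0, 0.001, 0, -0.6], [0, 0, 0, 0, 0, 0, -0.6]]}}

```text
time_s: 33.05
eef_pos: [537.2, -270.0, 238.9]
tool_rot: [-1.557, -0.254, 0.252]
wrist_force: [-0.2, 1.4, -0.5]
gripper_width: 0.253
```

Emit:
{"api": "servo_tool", "payload": {"increments": [[0, 0, 0, 0, 0.001, 0, -0.6], [0, 0, 0, 0, 0, 0, -0.6]]}}

```text
time_s: 33.3
eef_pos: [537.1, -270.0, 237.7]
tool_rot: [-1.557, -0.254, 0.252]
wrist_force: [-0.3, 0.9, 0.1]
gripper_width: 0.254
```

```bash
python3 lv.py
```

```text
t 33.30 [ 537.1 -270.   237.7] yaw 18.47 tilt 0.06 -0.04 F [-0.3  0.9  0.1] w 0.254 j6 -2.44
back ring down med 141.5 top 140.2 11
left ring down med 141.8 top 135.6 125
right ring down med 143.8 top 142.5 47
ears ring down med 145.2 top 141.2 38
brass z [60.4 72.4 89.6] 289
post zmax 411.2118657509777
```

Emit:
{"api": "servo_tool", "payload": {"increments": [[0, 0, 0, 0, 0.001, 0, -0.6], [0, 0, 0, 0, 0, 0, -0.6]]}}

```text
time_s: 33.7
eef_pos: [537.3, -270.0, 237.1]
tool_rot: [-1.557, -0.254, 0.252]
wrist_force: [-0.9, 1.9, 0.4]
gripper_width: 0.253
```

```bash
python3 lv.py
```

```text
t 33.70 [ 537.3 -270.   237.1] yaw 18.46 tilt 0.09 -0.05 F [-0.9  1.9  0.4] w 0.253 j6 -2.44
back ring down med 140.9 top 139.2 12
left ring down med 141.3 top 136.4 122
right ring down med 143.3 top 141.8 49
ears ring down med 145.4 top 142.2 32
brass z [60.8 72.2 89.5] 275
post zmax 409.62447168822985
```

Emit:
{"api": "servo_tool", "payload": {"increments": [[0, 0, 0, 0, 0.0012, 0, -0.6], [0, 0, 0, 0, 0, 0, -0.6]]}}

```text
time_s: 34.1
eef_pos: [537.5, -270.0, 236.3]
tool_rot: [-1.558, -0.255, 0.251]
wrist_force: [-1.2, 1.4, 1.8]
gripper_width: 0.259
```

Emit:
{"api": "servo_tool", "payload": {"increments": [[0, 0, 0, 0, 0.0012, 0, -0.6], [0, 0, 0, 0, 0, 0, -0.6]]}}

```text
time_s: 34.35
eef_pos: [537.8, -270.1, 235.7]
tool_rot: [-1.558, -0.255, 0.251]
wrist_force: [-1.3, 1.2, 4.0]
gripper_width: 0.252
```

```bash
python3 lv.py; python3 z.py g.png 510 -270 95
```

```text
t 34.35 [ 537.8 -270.1  235.7] yaw 18.47 tilt 0.19 -0.09 F [-1.3  1.2  4. ] w 0.252 j6 -2.44
back ring down med 136.2 top 135.1 14
left ring down med 139.8 top 134.9 123
right ring down med 141.8 top 139.5 51
ears ring down med 146.1 top 142.4 30
brass z [60.3 72.9 89.6] 267
post zmax 408.40271379314083
t 34.50 [ 537.7 -270.1  235.6] yaw 18.46 tilt 0.18 -0.09 F [-0.8  2.6  4.6] w 0.253 j6 -2.44
```

View pics/g.png

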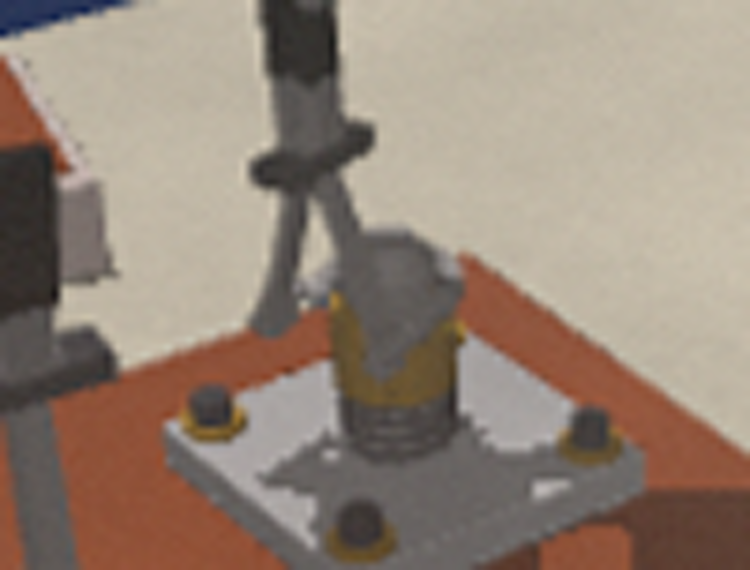

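Emit:
{"api": "servo_tool", "payload": {"increments": [[0, 0, -0.002, 0, -0.0015, 0, -0.6], [0, 0, -0.001, 0, -0.0008, 0, -0.6], [0, 0, 0, 0, 0, 0, -0.6]]}}

```text
time_s: 34.92
eef_pos: [537.0, -270.0, 236.6]
tool_rot: [-1.556, -0.256, 0.25]
wrist_force: [1.3, 1.4, -0.1]
gripper_width: 0.252
```

```bash
python3 lv.py
```

```text
t 34.92 [ 537.  -270.   236.6] yaw 18.46 tilt 0.22 0.02 F [ 1.3  1.4 -0.1] w 0.252 j6 -2.44
back ring down med 137.7 top 136.5 17
left ring down med 140.3 top 135.4 129
right ring down med 142.1 top 140.3 55
ears ring down med 146.4 top 136.8 37
brass z [60.7 72.3 89.9] 276
post zmax 409.87328614337514
```

Emit:
{"api": "servo_tool", "payload": {"increments": [[0, 0, 0.003, 0, -0.0012, 0, -0.6], [0, 0, 0, 0, -0.0006, 0, -0.6], [0, 0, 0, 0, 0, 0, -0.6]]}}

```text
time_s: 35.45
eef_pos: [537.2, -269.9, 238.5]
tool_rot: [-1.557, -0.254, 0.252]
wrist_force: [-0.2, -0.3, -1.2]
gripper_width: 0.25
```

```bash
python3 lv.py
```

```text
t 35.45 [ 537.2 -269.9  238.5] yaw 18.47 tilt 0.05 -0.03 F [-0.2 -0.3 -1.2] w 0.250 j6 -2.44
back ring down med 138.8 top 136.9 20
left ring down med 140.5 top 136.6 118
right ring down med 142.3 top 140.4 54
ears ring down med 145.5 top 138.9 43
brass z [60.7 72.5 91.4] 300
post zmax 444.39946100407275
```

Emit:
{"api": "servo_tool", "payload": {"increments": [[0, 0, -0.013, -0.0019, -0.0003, 0, -0.6], [0, 0, -0.013, -0.0019, -0.0003, 0, -0.6], [0, 0, -0.013, -0.0019, -0.0003, 0, -0.6], [0, 0, 0, 0, 0, 0, -0.6]]}}

```text
time_s: 36.1
eef_pos: [531.3, -272.0, 239.6]
tool_rot: [-1.55, -0.286, 0.219]
wrist_force: [0.7, 1.2, -1.2]
gripper_width: 0.249
```

```bash
python3 lv.py; cat > pw.py <<'E'
from h import *
# ring in world: steel pts around post, annulus 23..31
A=[]
for i in range(4):
    S=cam('scene');q=cloud(S);f=S['frame'].astype(int);d=np.hypot(q[...,0]-503.3,q[...,1]+276.9)
    m=(d>24.5)&(d<33)&(q[...,2]>84)&(q[...,2]<110)&(f[...,0]<f[...,2]*1.35);A.append(q[m])
A=np.vstack(A);t=(np.degrees(np.arctan2(A[:,1]+276.9,A[:,0]-503.3))-18.4)%360
for a in range(0,360,30):
    k=(t>=a)&(t<a+30)
    if k.sum()>3: print(a,k.sum(),'z top %.1f med %.1f low %.1f'%tuple(np.percentile(A[k,2],(90,50,10))))
E
python3 pw.py
```

```text
t 36.10 [ 531.3 -272.   239.6] yaw 18.45 tilt 2.36 0.72 F [ 0.7  1.2 -1.2] w 0.249 j6 -2.47
back ring down med 138.0 top 137.4 18
left ring down med 140.6 top 136.1 121
right ring down med 142.6 top 140.3 51
ears ring down med 145.8 top 139.3 45
brass z [60.7 72.4 91.5] 314
post zmax 411.18683805976104
30 7 z top 98.8 med 97.3 low 97.0
60 40 z top 98.8 med 96.8 low 93.6
90 37 z top 99.7 med 97.2 low 88.3
120 21 z top 100.4 med 99.4 low 96.4
150 15 z top 100.6 med 99.0 low 98.0
180 4 z top 99.1 med 98.8 low 98.5
240 4 z top 99.1 med 97.9 low 96.2
270 31 z top 98.2 med 96.7 low 94.3
300 34 z top 97.7 med 95.9 low 92.6
```

Emit:
{"api": "servo_tool", "payload": {"increments": [[0, 0, 0, 0, 0.001, 0, -0.6], [0, 0, 0, 0, 0.0004, 0, -0.6], [0, 0, 0, 0, 0, 0, -0.6]]}}

```text
time_s: 36.83
eef_pos: [531.7, -271.8, 237.9]
tool_rot: [-1.55, -0.286, 0.22]
wrist_force: [1.1, 1.1, -1.3]
gripper_width: 0.255
```

```bash
python3 -c "
from h import *
st()"; python3 pw.py
```

```text
t 36.83 [ 531.7 -271.8  237.9] yaw 18.50 tilt 2.31 0.70 F [ 1.1  1.1 -1.3] w 0.255 j6 -2.47
30 15 z top 97.2 med 95.7 low 94.4
60 45 z top 97.7 med 95.2 low 90.9
90 37 z top 98.7 med 96.3 low 93.8
120 12 z top 98.0 med 97.4 low 96.3
150 17 z top 99.0 med 98.0 low 96.5
270 33 z top 96.5 med 95.0 low 93.3
300 38 z top 96.4 med 92.9 low 90.1
```

Emit:
{"api": "servo_tool", "payload": {"increments": [[0, 0, 0, 0, 0.0003, 0, -0.4], [0, 0, 0, 0, 0.0003, 0, -0.3], [0, 0, 0, 0, 0.0003, 0, -0.2], [0, 0, 0, 0, 0.0003, 0, -0.1], [0, 0, 0, 0, 0, 0, -0.1]]}}

```text
time_s: 37.65
eef_pos: [532.2, -272.3, 237.0]
tool_rot: [-1.552, -0.287, 0.219]
wrist_force: [0.4, 0.2, -0.6]
gripper_width: 0.453
```

```bash
python3 lv.py; python3 pw.py
```

```text
t 37.65 [ 532.2 -272.3  237. ] yaw 18.51 tilt 2.39 0.62 F [ 0.4  0.2 -0.6] w 0.453 j6 -2.47
back ring down med 136.6 top 135.8 9
left ring down med 140.6 top 133.9 127
right ring down med 141.4 top 139.6 22
ears ring down med 146.4 top 141.9 18
brass z [60.5 71.3 88.6] 284
post zmax 409.02558589512626
30 30 z top 96.7 med 95.6 low 91.9
60 34 z top 97.0 med 94.7 low 90.4
90 33 z top 97.9 med 95.6 low 90.1
120 14 z top 99.4 med 97.8 low 95.9
150 9 z top 99.3 med 97.5 low 96.4
270 18 z top 96.3 med 95.0 low 94.4
300 38 z top 96.0 med 94.2 low 89.4
```

Emit:
{"api": "servo_tool", "payload": {"increments": [[0, 0, 0, 0, 0.0003, 0, 0.0], [0, 0, 0, 0, 0.0003, 0, 0.1], [0, 0, 0, 0, 0.0003, 0, 0.2], [0, 0, 0, 0, 0, 0, 0.2]]}}

```text
time_s: 38.5
eef_pos: [532.0, -272.0, 235.9]
tool_rot: [-1.551, -0.287, 0.22]
wrist_force: [-0.3, 0.9, -0.2]
gripper_width: 0.603
```

```bash
cat > rw.py <<'E'
from h import *
# ring/ears in stand-like frame about the post axis: x toward ears
A=[];st()
for i in range(4):
    S=cam('scene');q=cloud(S);f=S['frame'].astype(int);m=(np.hypot(q[...,0]-503.3,q[...,1]+276.9)<75)&(q[...,2]>60)&(q[...,2]<125);A.append(np.c_[q[m],f[m]])
A=np.vstack(A);a=np.radians(18.4);ex=np.array([np.cos(a),np.sin(a)]);ey=np.array([-ex[1],ex[0]]);L=A[:,:2]-[503.3,-276.9];X=L@ex;Y=L@ey;Z=A[:,2];br=A[:,3]>A[:,5]*1.4
print('brass z',np.percentile(Z[br],(2,50,98)).round(1),br.sum())
print('x 30..56 (ears & jaws): z rows, y -40..40 step 2')
for z in range(112,76,-2):
    k=(Z>=z)&(Z<z+2)&(X>29)&(X<56);h=np.histogram(Y[k],np.arange(-34,36,2))[0];print(z,''.join('%3s'%(v if v else '.') for v in h))
for x in range(-40,32,8):
    o=[]
    for lo,hi in((-36,-22),(22,36)) if x>-24 else ((-36,0),(0,36)):
        k=(X>=x)&(X<x+8)&(Y>=lo)&(Y<hi)&~br&(Z>84)&(Z<112)&(np.hypot(X,Y)>23.5);o.append('%5.1f %5.1f y %.0f..%.0f(%d)'%(np.percentile(Z[k],90),np.percentile(Z[k],10),Y[k].min(),Y[k].max(),k.sum()) if k.sum()>3 else '-')
    print(x,*o,sep='  ')
E
python3 rw.py
```

```text
t 38.50 [ 532.  -272.   235.9] yaw 18.50 tilt 2.36 0.66 F [-0.3  0.9 -0.2] w 0.603 j6 -2.47
brass z [60.7 72.4 95.5] 430
x 30..56 (ears & jaws): z rows, y -40..40 step 2
112   .  .  .  .  .  .  .  .  1  1  1  5  1  .  .  .  .  .  .  .  2  .  4  1  1  .  .  .  .  .  .  .  .  .
110   .  .  .  .  .  .  .  .  1  2  1  4  .  .  .  .  .  .  .  .  3  2  3  3  2  .  .  .  .  .  .  .  .  .
108   .  .  .  .  .  .  .  .  2  2  3  5  .  .  .  .  .  .  .  .  .  1  5  3  2  .  .  .  .  .  .  .  .  .
106   .  .  .  .  .  .  .  .  2  1  4  3  .  .  .  .  .  .  .  .  1  1  5  3  3  .  .  .  .  .  .  .  .  .
104   .  .  .  .  .  .  .  .  .  2  4  .  .  .  .  .  .  .  .  1  .  .  3  3  .  .  .  .  .  .  .  .  .  .
102   .  .  .  .  .  .  .  .  1  1  8  .  .  .  .  .  .  .  .  .  .  1  1  4  2  .  .  .  .  .  .  .  .  .
100   .  .  .  .  .  .  .  .  2  1  4  .  .  .  .  .  .  .  .  .  .  5  3  4  6  .  .  .  .  .  .  .  .  .
98   .  .  .  .  .  .  1  2  3  4  4  1  .  .  .  .  .  .  .  .  .  2  2  3  5  1  2  .  .  1  .  .  .  .
96   .  .  .  .  .  .  .  3  1  6  5  .  .  .  .  .  .  .  .  .  1  .  .  6
[... 549 characters left out ...]
 .  .  .  .
84   .  .  .  .  .  .  .  .  .  4  3  .  .  .  .  .  .  .  .  .  .  .  .  4  2  .  .  .  .  .  .  .  .  .
82   .  .  .  .  .  .  .  1  .  .  .  .  .  .  .  .  .  .  .  .  .  .  3  .  .  .  .  .  .  .  .  .  .  .
80   .  .  .  .  .  .  .  .  .  .  .  .  .  .  .  .  .  .  .  .  .  1  1  .  .  .  .  .  .  .  .  .  .  .
78   .  .  .  .  .  .  .  .  .  .  .  .  .  .  .  .  .  .  .  .  .  .  .  .  .  .  .  .  .  .  .  .  .  .
-40  -  -
-32  -   99.3  96.5 y 8..14(5)
-24  -   98.5  96.0 y 12..21(12)
-16  -   97.5  93.4 y 22..28(11)
-8  -   97.8  87.2 y 23..31(26)
0  -   97.4  89.7 y 22..30(27)
8  -  101.3  91.7 y 22..27(21)
16  -   96.6  90.7 y 22..27(16)
24  -   97.9  93.2 y 23..26(10)
```

Emit:
{"api": "servo_tool", "payload": {"increments": [[0, 0, 0, 0, 0.0006, 0, 0.28], [0, 0, 0, 0, 0.0006, 0, 0.36], [0, 0, 0, 0, 0.0006, 0, 0.43], [0, 0, 0, 0, 0.0002, 0, 0.46], [0, 0, 0, 0, 0, 0, 0.46]]}}

```text
time_s: 39.33
eef_pos: [532.0, -272.1, 233.4]
tool_rot: [-1.551, -0.286, 0.22]
wrist_force: [-0.3, 0.2, -2.3]
gripper_width: 0.731
```

```bash
python3 rw.py; python3 rt.py | tail -5
```

```text
t 39.33 [ 532.  -272.1  233.4] yaw 18.50 tilt 2.34 0.65 F [-0.3  0.2 -2.3] w 0.731 j6 -2.47
brass z [60.7 73.6 91.8] 473
x 30..56 (ears & jaws): z rows, y -40..40 step 2
112   .  .  .  .  .  .  .  .  .  1  1  2  2  2  3  .  .  .  1  1  3  1  .  .  .  .  .  .  .  .  .  .  .  .
110   .  .  .  .  .  .  .  .  .  .  2  1  3  1  .  .  .  2  1  2  5  1  .  .  .  .  .  .  .  .  .  .  .  .
108   .  .  .  .  .  .  .  .  .  .  .  3  3  1  .  .  .  .  1  4  5  1  .  .  .  .  .  .  .  .  .  .  .  .
106   .  .  .  .  .  .  .  .  .  .  2  5  4  2  .  .  .  2  .  2  5  .  .  .  .  .  .  .  .  .  .  .  .  .
104   .  .  .  .  .  .  .  .  .  .  .  4  1  .  .  .  .  .  2  2  3  .  .  .  .  .  .  .  .  .  .  .  .  .
102   .  .  .  .  .  .  .  .  .  .  .  4  3  2  .  .  .  .  2  3  3  .  .  .  .  .  .  .  .  .  .  .  .  .
100   .  .  .  .  .  .  .  .  .  .  3  2  6  2  .  .  .  1  1  5  4  4  1  .  .  .  .  .  .  .  .  .  .  .
98   .  .  .  .  .  .  .  1  .  1  .  1  6  2  .  .  .  .  4  1  3  8  .  1  3  .  1  .  .  .  .  .  .  .
96   .  .  .  .  .  .  2  4  4  5  5  1  3  4  2  .  .  .  .  4  2  3  7  5
[... 1060 characters left out ...]
22..28(14)
-8  -   98.6  88.0 y 23..30(23)
0  -  101.8  91.4 y 22..30(25)
8  -   98.1  91.7 y 22..27(25)
16  -   97.9  92.4 y 22..26(11)
24  -   99.5  94.2 y 22..28(10)
-15                                     122.8..157.3( 11) 128.5..157.2( 81) 135.9..155.8( 36) z 7.1..29.1
-8                                     122.2..150.8( 30) 123.1..144.1( 34) 134.7..140.9( 27) z -5.3..30.5
-1                   121.0..141.5( 12) 122.4..144.9( 69) 121.7..136.6( 47) 135.5..141.3( 19) z -16.7..25.8
6                   130.2..141.2( 20) 124.0..146.8( 34) 126.2..139.1( 35) 135.3..139.7( 11) z -14.1..23.0
13                   136.5..141.3( 15)                   136.0..141.9( 24)                   z -13.9..20.1
```

Emit:
{"api": "servo_tool", "payload": {"increments": [[0, 0, 0, 0, 0, 0.0012, 0.48], [0, 0, 0, 0, 0, 0.0008, 0.49], [0, 0, 0, 0, 0, 0, 0.49]]}}

```text
time_s: 40.1
eef_pos: [531.3, -270.1, 233.6]
tool_rot: [-1.551, -0.286, 0.22]
wrist_force: [0.6, -0.6, -2.4]
gripper_width: 0.745
```

```bash
python3 rw.py | sed -n '1p;9,18p'
```

```text
t 40.10 [ 531.3 -270.1  233.6] yaw 18.50 tilt 2.34 0.65 F [ 0.6 -0.6 -2.4] w 0.745 j6 -2.47
102   .  .  .  .  .  .  .  .  .  .  .  1  1  2  4  .  .  .  .  1  4  2  1  .  .  .  .  .  .  .  .  .  .  .
100   .  .  .  .  .  .  .  .  .  .  3  .  3  5  1  .  .  .  .  2  5  3  5  .  .  .  .  .  .  .  .  .  .  .
98   .  .  .  .  .  .  2  .  .  1  1  2  2  5  4  .  .  .  2  .  3  2  2  2  .  2  1  1  .  1  .  .  .  .
96   .  .  .  .  .  .  3  4  6  3  2  .  2  4  4  3  .  .  2  3  4  5  6  7  6  6  2  2  .  .  .  .  .  .
94   .  .  .  .  .  1  1  2  .  4  3  1  .  1  1  2  1  1  .  2  3  .  2  2  4  7  4  1  .  .  .  .  .  .
92   .  .  .  .  .  .  .  3  .  5  2  .  .  2  2  2  1  1  1  2  .  .  2  5  2  2  2  2  .  .  .  .  .  .
90   .  .  .  .  .  .  .  .  .  2  .  .  .  1  4  .  .  .  1  .  .  1  1  .  2  1  1  .  .  .  .  .  .  .
88   .  .  .  .  .  .  .  .  .  .  .  .  .  .  .  .  .  .  .  .  .  .  .  .  .  .  .  .  .  .  .  .  .  .
86   .  .  .  .  .  .  .  .  .  .  .  .  1  .  .  .  .  .  .  .  .  2  .  .  .  .  .  .  .  .  .  .  .  .
84   .  .  .  .  .  .  .  .  .  .  .  .  4  .  .  .  .  .  .  .  2  .  .  .  .  .  .  .  .  .  .  .  .  .
```

Emit:
{"api": "servo_tool", "payload": {"increments": [[0, 0, 0, 0, -0.003, 0, 0.49], [0, 0, 0, 0, -0.004, 0, 0.49], [0, 0, 0, 0, -0.004, 0, 0.49], [0, 0, 0, 0, 0, 0, 0.49]]}}

```text
time_s: 40.8
eef_pos: [530.9, -270.4, 245.6]
tool_rot: [-1.551, -0.287, 0.22]
wrist_force: [-0.1, -0.3, -2.3]
gripper_width: 0.748
```

```bash
python3 rw.py | sed -n '1,2p;4,30p'
```

```text
t 40.80 [ 530.9 -270.4  245.6] yaw 18.50 tilt 2.37 0.63 F [-0.1 -0.3 -2.3] w 0.748 j6 -2.47
brass z [60.3 72.9 94.9] 480
112   .  .  .  .  .  .  .  .  .  .  .  1  3  1  1  .  .  .  1  2  6  3  4  .  .  .  .  .  .  .  .  .  .  .
110   .  .  .  .  .  .  .  .  .  .  1  3  4  4  2  1  .  .  .  .  1  6  4  .  .  .  .  .  .  .  .  .  .  .
108   .  .  .  .  .  .  .  .  .  .  .  .  1  5  2  .  .  1  2  1  2  .  .  .  .  .  .  .  .  .  .  .  .  .
106   .  .  .  .  .  .  .  .  .  .  .  .  .  2  1  1  .  .  .  4  1  .  .  .  .  .  .  .  .  .  .  .  .  .
104   .  .  .  .  .  .  .  .  .  .  .  1  2  4  2  2  .  .  .  4  1  .  .  .  .  .  .  .  .  .  .  .  .  .
102   .  .  .  .  .  .  .  .  .  .  .  .  .  2  2  .  .  .  1  6  1  .  .  .  .  .  .  .  .  .  .  .  .  .
100   .  .  .  .  .  .  .  .  .  .  .  .  .  1  5  1  1  .  2  8  1  1  1  .  .  .  .  .  .  .  .  .  .  .
98   .  .  .  .  .  .  .  .  3  3  2  1  1  3  1  1  .  1  1  5  4  6  1  2  3  1  3  2  .  .  .  .  .  .
96   .  .  .  .  .  1  5  3  7  5  4  .  1  1  1  .  .  .  .  1  5  3  3  6  4  4  3  3  1  .  .  .  .  .
94   .  .  .  .  .
[... 478 characters left out ...]
  .  .  .  .  .  .  .  .  .  .  .
84   .  .  .  .  .  .  .  .  .  .  .  .  .  .  .  .  .  .  .  .  .  .  .  .  .  .  .  .  .  .  .  .  .  .
82   .  .  .  .  .  .  .  .  .  .  .  .  .  .  .  .  .  .  .  .  .  .  .  .  .  .  .  .  .  .  .  .  .  .
80   .  .  .  .  .  .  .  .  .  .  .  .  .  .  .  .  .  .  .  .  .  .  .  .  .  .  .  .  .  .  .  .  .  .
78   .  .  .  .  .  .  .  .  .  .  .  .  .  .  .  .  .  .  1  .  .  .  .  .  .  .  .  .  .  .  .  .  .  .
-40  -  -
-32  -  -
-24  -   98.3  96.2 y 12..22(13)
-16  -   97.9  90.6 y 23..28(15)
-8  -   98.1  87.8 y 23..31(21)
0  -   97.9  90.4 y 23..30(27)
8  -   98.1  92.2 y 22..27(19)
16  -   97.7  93.2 y 22..26(11)
24  -   96.1  92.6 y 22..25(8)
```

Emit:
{"api": "servo_tool", "payload": {"increments": [[0, 0, 0, 0, -0.01, 0, 0.49], [0, 0, 0, 0, -0.012, 0, 0.45], [0, 0, 0.008, 0, -0.018, 0, 0.42], [0, 0, 0.012, 0, -0.02, 0, 0.4], [0.003, 0, 0.012, 0, -0.02, 0, 0.4], [0.003, 0, 0.01, 0, 0, 0, 0.4], [0, 0, 0, 0, 0, 0, 0.4]]}}

```text
time_s: 41.88
eef_pos: [527.9, -271.1, 331.0]
tool_rot: [-1.553, -0.253, 0.253]
wrist_force: [0.8, 0.2, -3.2]
gripper_width: 0.7
```

```bash
python3 rw.py|sed -n '1,2p;10,17p'; python3 pl.py; python3 -c "
from h import *
plan(669.5,40,320,23.3,11)"
```

```text
t 41.88 [ 527.9 -271.1  331. ] yaw 18.48 tilt -0.04 0.15 F [ 0.8  0.2 -3.2] w 0.700 j6 -2.45
brass z [60.7 73.9 94.7] 506
100   .  .  .  .  .  .  .  .  .  .  .  .  .  .  .  .  .  .  .  .  .  .  .  .  .  .  .  .  .  .  .  .  .  .
98   .  .  .  .  .  .  .  4  4  3  3  .  .  .  .  .  .  .  .  .  3  .  .  2  1  1  1  2  1  .  .  .  .  .
96   .  .  .  .  .  .  2  3  5  8  2  1  .  .  .  .  .  .  .  .  3  3  6  6  6  6  3  1  .  .  .  .  .  .
94   .  .  .  .  .  1  .  1  5  6  2  .  .  .  .  .  .  .  .  .  3  2  2  3  2  3  3  5  .  1  .  .  .  .
92   .  .  .  .  .  .  .  .  3  7  1  1  .  .  .  .  .  .  .  .  .  .  2  4  6  2  2  1  .  .  .  .  .  .
90   .  .  .  .  .  .  .  .  .  2  .  .  .  .  .  .  .  .  .  .  .  1  .  .  .  .  1  .  .  .  .  .  .  .
88   .  .  .  .  .  .  .  .  .  .  .  .  .  .  .  .  .  .  .  .  .  .  .  .  .  .  .  .  .  .  .  .  .  .
86   .  .  .  .  .  .  .  .  .  .  .  .  .  .  .  .  .  .  .  .  .  .  .  .  .  .  .  .  .  .  .  .  .  .
t 42.12 [ 527.8 -271.2  331. ] yaw 18.47 tilt -0.05 0.16 F [ 0.5 -0.5 -2.3] w 0.704 j6 -2.45
-40 66 x -11.4 14.5 z -43.8 44.0 wor
[... 635 characters left out ...]
 8.1 z -8.7 12.7 worldz 211.4
120 27 x -4.9 7.4 z -9.3 13.9 worldz 201.8
130 31 x -8.2 9.4 z -11.2 16.7 worldz 191.9
140 28 x -6.4 8.1 z -7.7 13.9 worldz 181.9
total turn deg [-0.2 -4.8  0. ] dist 342.1 per row 31.1
[-0.0, -0.008, 0.0] [0.0212, 0.0011, 0.0227]
[-0.0, -0.008, 0.0] [0.0214, 0.0011, 0.0226]
[-0.0, -0.008, 0.0] [0.0215, 0.001, 0.0224]
[-0.0, -0.008, 0.0] [0.0217, 0.001, 0.0223]
[-0.0, -0.008, 0.0] [0.0219, 0.001, 0.0221]
[-0.0, -0.008, 0.0] [0.022, 0.001, 0.0219]
[-0.0, -0.008, 0.0] [0.0222, 0.001, 0.0218]
[-0.0, -0.008, 0.0] [0.0224, 0.001, 0.0216]
[-0.0, -0.008, 0.0] [0.0225, 0.001, 0.0214]
[-0.0, -0.008, 0.0] [0.0227, 0.001, 0.0212]
[-0.0, -0.008, 0.0] [0.0229, 0.001, 0.0211]
```

Emit:
{"api": "servo_tool", "payload": {"increments": [[0, -0.008, 0, 0.005, 0, 0.015, 0.4], [0, -0.008, 0, 0.01, 0, 0.03, 0.4], [0, -0.008, 0, 0.015, 0, 0.035, 0.4], [0, -0.008, 0, 0.02, 0, 0.035, 0.4], [0, -0.008, 0, 0.025, 0, 0.035, 0.4], [0, -0.008, 0, 0.03, 0, 0.03, 0.4], [0, -0.008, 0, 0.03, 0, 0.025, 0.4], [0, -0.008, 0, 0.03, 0, 0.015, 0.4], [0, -0.008, 0, 0.03, 0, 0.01, 0.4], [0, -0.008, 0, 0.025, 0, 0.005, 0.4], [0, 0, 0, 0.01, 0, 0, 0.4], [0, 0, 0, 0, 0, 0, 0.4]]}}

```text
time_s: 43.62
eef_pos: [659.7, 52.5, 330.1]
tool_rot: [-1.54, -0.32, 0.325]
wrist_force: [0.5, 0.5, -2.2]
gripper_width: 0.701
```

```bash
python3 -c "
from h import *
st();plan(669.5,40,290,23.3,3)"
```

```text
t 43.62 [659.7  52.5 330.1] yaw 23.57 tilt -0.23 0.32 F [ 0.5  0.5 -2.2] w 0.701 j6 -1.98
total turn deg [-0.4  0.3 -0.1] dist 43.1 per row 14.4
[-0.002, 0.002, -0.0] [0.0013, 0.0133, -0.0052]
[-0.002, 0.002, -0.0] [0.0013, 0.0133, -0.0052]
[-0.002, 0.002, -0.0] [0.0013, 0.0134, -0.0052]
```

Emit:
{"api": "servo_tool", "payload": {"increments": [[-0.002, 0.002, 0, 0.0013, 0.012, -0.005, 0.4], [-0.002, 0.001, 0, 0.0013, 0.013, -0.005, 0.4], [-0.002, 0.001, 0, 0.001, 0.013, -0.004, 0.4], [0, 0, 0, 0, 0, 0, 0.4]]}}

```text
time_s: 44.12
eef_pos: [667.4, 38.6, 288.7]
tool_rot: [-1.547, -0.315, 0.32]
wrist_force: [0.4, 0.6, -2.2]
gripper_width: 0.699
```

```bash
cat > rk.py <<'E'
from h import *
# pliers and rack in rack frame (origin 669.2,39.8, x at 23.3deg)
a=np.radians(23.3);E=np.array([[np.cos(a),np.sin(a)],[-np.sin(a),np.cos(a)]])
st();p=r.sense()['eef_pos'];print('TCP in rack frame',(E@(p[:2]-[669.2,39.8])).round(1))
A={'scene':[],'top':[]}
for n in A:
    for i in range(3): A[n].append(cloud(cam(n)).reshape(-1,3))
    q=np.vstack(A[n]);L=(q[:,:2]-[669.2,39.8])@E.T;z=q[:,2]
    def ext(lab,z0,z1,w):
        k=(abs(L[:,0])<w)&(abs(L[:,1])<45)&(z>z0)&(z<z1)
        if k.sum()>5: print(n,lab,k.sum(),'x %.1f..%.1f y %.1f..%.1f'%(*np.percentile(L[k,0],(1,99)),*np.percentile(L[k,1],(1,99))))
    ext('rack',86,97,40); ext('stops',98,110,40)
    h=p[2]
    ext('block',h-62,h-50,40);ext('arms',h-128,h-80,25);ext('jaws',h-150,h-131,25)
E
python3 rk.py
```

```text
t 44.12 [667.4  38.6 288.7] yaw 23.20 tilt -0.19 -0.03 F [ 0.4  0.6 -2.2] w 0.699 j6 -1.99
TCP in rack frame [-2.2 -0.3]
scene rack 849 x -28.3..30.1 y -28.6..31.0
scene stops 318 x -29.4..29.7 y -23.8..25.5
scene block 386 x -26.0..26.1 y -9.6..11.6
scene arms 537 x -7.6..7.8 y -9.4..13.0
scene jaws 235 x -9.1..9.2 y -11.7..15.3
top rack 136 x -26.0..27.4 y -30.2..29.2
top stops 93 x -25.0..23.9 y -24.7..23.4
top block 123 x -27.2..-9.5 y -10.4..9.6
top arms 46 x -7.9..3.6 y 7.2..12.2
top jaws 20 x -8.1..7.8 y 5.0..14.6
```

Emit:
{"api": "servo_tool", "payload": {"increments": [[0, 0, 0, 0.001, 0.01, 0, 0.4], [0, 0, 0, 0, 0.02, 0, 0.4], [0, 0, -0.002, 0, 0.022, 0, 0.4], [0, 0, -0.003, 0, 0.022, 0, 0.4], [0, 0, -0.003, 0, 0.015, 0, 0.4], [0, 0, 0, 0, 0.003, 0, 0.4], [0, 0, 0, 0, 0, 0, 0.4]]}}

```text
time_s: 45.3
eef_pos: [669.4, 40.4, 195.1]
tool_rot: [-1.546, -0.326, 0.311]
wrist_force: [-0.1, 0.5, -2.6]
gripper_width: 0.703
```

```bash
python3 rk.py
```

```text
t 45.30 [669.4  40.4 195.1] yaw 23.29 tilt 0.52 0.16 F [-0.1  0.5 -2.6] w 0.703 j6 -1.99
TCP in rack frame [0.4 0.5]
scene rack 745 x -27.8..30.2 y -28.3..31.1
scene stops 350 x -28.4..29.9 y -23.5..25.3
scene block 326 x -22.9..28.3 y -8.8..12.9
scene arms 1087 x -24.4..24.5 y -28.0..31.2
scene jaws 220 x -24.6..24.7 y 11.5..31.4Traceback (most recent call last):
  File "rk.py", line 7, in <module>
    for i in range(3): A[n].append(cloud(cam(n)).reshape(-1,3))
                                         ~~~^^^
  File "h.py", line 5, in cam
    c=r.read_camera(n); c['f']=c['frame'].shape[0]/2/np.tan(np.radians(c['fov_y']/2)); return c
ValueError: 200 camera calls are used up
```

The camera calls are used up, so from here I work by force and kinematics. The block sits centred over the rack.

Emit:
{"api": "servo_tool", "payload": {"increments": [[0, 0, 0.003, -0.001, 0.012, -0.0005, 0.4], [0, 0, 0.003, 0, 0.012, 0, 0.4], [0, 0, 0, 0, 0.007, 0, 0.4], [0, 0, 0, 0, 0, 0, 0.4]]}}

```text
time_s: 46.0
eef_pos: [668.9, 39.5, 162.2]
tool_rot: [-1.548, -0.322, 0.316]
wrist_force: [-0.1, -0.1, -1.7]
gripper_width: 0.703
```

```bash
python3 -c "
from h import *
st()"
```

```text
t 46.00 [668.9  39.5 162.2] yaw 23.29 tilt 0.22 0.02 F [-0.1 -0.1 -1.7] w 0.703 j6 -1.99
```

Emit:
{"api": "servo_tool", "payload": {"increments": [[0, 0, 0, 0, 0.003, 0, 0.4], [0, 0, 0, 0, 0.001, 0, 0.4], [0, 0, 0, 0, 0, 0, 0.4]]}}

```text
time_s: 46.38
eef_pos: [669.2, 39.5, 158.4]
tool_rot: [-1.548, -0.323, 0.315]
wrist_force: [-0.4, -0.1, -2.4]
gripper_width: 0.699
```

Emit:
{"api": "servo_tool", "payload": {"increments": [[0, 0, 0, 0, 0.001, 0, 0.4], [0, 0, 0, 0, 0, 0, 0.4]]}}

```text
time_s: 46.62
eef_pos: [669.4, 39.6, 157.8]
tool_rot: [-1.548, -0.323, 0.315]
wrist_force: [0.1, -0.5, -2.2]
gripper_width: 0.699
```

Emit:
{"api": "servo_tool", "payload": {"increments": [[0, 0, 0, 0, 0.0012, 0, 0.4], [0, 0, 0, 0, 0, 0, 0.4]]}}

```text
time_s: 46.88
eef_pos: [670.0, 39.8, 157.5]
tool_rot: [-1.548, -0.325, 0.313]
wrist_force: [-0.1, 0.6, -2.0]
gripper_width: 0.702
```

Emit:
{"api": "servo_tool", "payload": {"increments": [[0, 0, 0.002, -0.0008, 0.002, 0, 0.4], [0, 0, 0.001, 0, 0.001, 0, 0.4], [0, 0, 0, 0, 0, 0, 0.4]]}}

```text
time_s: 47.25
eef_pos: [671.0, 40.0, 157.1]
tool_rot: [-1.549, -0.327, 0.311]
wrist_force: [-1.1, -0.1, -0.6]
gripper_width: 0.705
```

Emit:
{"api": "servo_tool", "payload": {"increments": [[0, 0, 0.001, -0.0005, 0.002, 0, 0.4], [0, 0, 0, 0, 0, 0, 0.4]]}}

```text
time_s: 47.5
eef_pos: [671.3, 39.8, 156.7]
tool_rot: [-1.55, -0.328, 0.31]
wrist_force: [-0.5, 0.7, -0.3]
gripper_width: 0.7
```

Emit:
{"api": "servo_tool", "payload": {"increments": [[0, 0, 0, 0, 0, 0, 0.5], [0, 0, 0, 0, 0, 0, 0.6], [0, 0, 0, 0, 0, 0, 0.8], [0, 0, 0, 0, 0, 0, 1], [0, 0, 0, 0, 0, 0, 1]]}}

```text
time_s: 48.12
eef_pos: [670.7, 39.5, 155.4]
tool_rot: [-1.55, -0.326, 0.312]
wrist_force: [0.7, -0.4, -0.1]
gripper_width: 1.002
```

```bash
python3 -c "
from h import *
st();plan(669.3,39.8,162,23.3,2)"
```

```text
t 48.12 [670.7  39.5 155.4] yaw 23.30 tilt 0.56 -0.04 F [ 0.7 -0.4 -0.1] w 1.002 j6 -1.99
total turn deg [ 0.3 -0.   0.5] dist 6.8 per row 3.4
[0.002, -0.0, 0.004] [-0.0006, -0.0033, 0.0004]
[0.002, -0.0, 0.004] [-0.0006, -0.0033, 0.0004]
```

Emit:
{"api": "servo_tool", "payload": {"increments": [[0, 0, 0.002, 0, -0.004, 0, 1], [0, 0, 0.002, 0, -0.008, 0, 1], [0, 0, 0.002, 0, -0.012, 0, 1], [0, 0, 0.002, 0, -0.012, 0, 1]]}}

```text
time_s: 48.62
eef_pos: [670.5, 39.5, 193.7]
tool_rot: [-1.552, -0.32, 0.318]
wrist_force: [1.0, -0.1, 0.4]
gripper_width: 0.992
```

Emit:
{"api": "servo_tool", "payload": {"increments": [[0, 0, 0.002, 0, -0.02, 0, 1], [0, 0, 0.002, 0, -0.03, 0, 1], [0, 0, 0.002, 0, -0.03, 0, 1], [0, 0, 0, 0, -0.03, 0, 1], [0, 0, 0, 0, -0.02, 0, 1], [0, 0, 0, 0, 0, 0, 1], [0, 0, 0, 0, 0, 0, 1], [0, 0, 0, 0, 0, 0, 1]]}}

```text
time_s: 49.62
eef_pos: [670.1, 40.3, 332.8]
tool_rot: [-1.554, -0.318, 0.321]
wrist_force: [-0.2, 0.2, 0.3]
gripper_width: 0.998
```

```bash
python3 -c "
from h import *
st(); print(r.finish_job())"
```

```text
t 49.62 [670.1  40.3 332.8] yaw 23.29 tilt -0.04 -0.39 F [-0.2  0.2  0.3] w 0.998 j6 -1.98
the job is handed in; nothing more can be done
None
```

I worked through the whole job and handed it in at 49.6 s. The steel ring went on the loading stand and was spread with the small pliers. I slid it over the post, pressed the collar to its stop and let the ring close. The pliers went back in their rack.

**Ring and collar:** after the jaws lifted away, the depth data showed both ears level at about the groove's height. They were back near their relaxed spacing, about ±23 mm over the ears against ±35 mm spread. The brass collar's top stayed well below its starting height. The joint values themselves could not be read.

**Pliers:** the 200 camera calls ran out while the pliers were going into the rack, so I have no picture of them hanging. Wrist force says they were set down: their weight of about 2.3 N came off at the same height where I picked them up. Nothing followed the fingers when I backed away to z = 333 mm.

**What went wrong on the way:**
- My first tries to enter the ring with the jaws tipped it on the stand. It settled back each time, and I got the jaws in by moving inwards and opening them further.
- I pressed slightly past the collar stop, which pitched the ring up at the back. I backed off and tilted the tool to take most of that out before releasing; it was still 2–3 mm high at the back.

Wrist force read about 6 N at most in the checks, well under the limits. I did not check the bystander objects after the job.

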